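# Fetch the transformer from behind a parts caddy

## Task

The grey transformer in the parts rack is needed on the circuit board. Lift out the caddy that stands in front of it and set it aside, set the transformer down gently in the white-outlined empty place on the board, centred and square with its long side along the outline's, and then put the caddy back in the rack just where it stood. Keep the caddies upright and leave everything else on the bench where it is.

Things in the scene. Friction and masses are not known exactly. Their poses are not given: they have to be found in the camera images.
- caddy_blue: Parts caddy, one per lane at its front end (any order): blue open box 50 (x) x 54 (y) x 45 mm high of small components, 0.2 kg, with a carry bar of its colour over its centre, 12 mm thick (x), 54 mm long (y), its underside 72 and top 84 mm above the origin, on two 4 mm posts at its ends. The jaws go round the bar with 27 mm free below it. Origin: centre of the underside; x near the rack's x.
- caddy_yellow: Parts caddy, one per lane at its front end (any order): yellow open box 50 (x) x 54 (y) x 45 mm high of small components, 0.2 kg, with a carry bar of its colour over its centre, 12 mm thick (x), 54 mm long (y), its underside 72 and top 84 mm above the origin, on two 4 mm posts at its ends. The jaws go round the bar with 27 mm free below it. Origin: centre of the underside; x near the rack's x.
- caddy_white: Parts caddy, one per lane at its front end (any order): white open box 50 (x) x 54 (y) x 45 mm high of small components, 0.2 kg, with a carry bar of its colour over its centre, 12 mm thick (x), 54 mm long (y), its underside 72 and top 84 mm above the origin, on two 4 mm posts at its ends. The jaws go round the bar with 27 mm free below it. Origin: centre of the underside; x near the rack's x.
- transformer: The part wanted: grey block with a lighter grey panel on top, 46 (x) x 36 (y) x 40 mm high, 0.3 kg. Origin: centre of the underside. It starts in one of the lanes behind a caddy, x within 0.15 rad of the rack's, only 3 to 15 mm from the caddy (no room for a finger) and with about 40 mm free behind it.
- terminal_block: Orange terminal block, a bystander in another lane behind its caddy: 46 (x) x 36 (y) x 40 mm high. Origin: centre of the underside.
- relay: Dark blue relay with silver ribs on top, a bystander in another lane behind its caddy: 46 (x) x 36 (y) x 40 mm high. Origin: centre of the underside.
- rack: Fixed black rack, 170 (x) x 230 (y) mm, on the left or right of the mat. Three lanes along x, centred on y = -74, 0, +74 mm, each 66 mm wide between 8 mm walls, open on top and at the front (-x, roughly towards the robot). Floor top at 6 mm, wall tops at 52.5 mm; rear wall 30 mm high, inner face at x = +79 mm. Origin: centre of the underside.
- board: Fixed circuit board under repair, green, 170 (x) x 220 (y) mm, top face at 14 mm, with orange terminal rows 16 mm high along its two x edges, relays and capacitors up to 22 mm high. Origin: centre of the underside.
- board_place (a point): Centre of the empty place, on the board's top face: a white outline 44 mm (board x) by 54 mm (board y), for the transformer with its 46 mm side along the board's y, either way round. Axes as the board's. Relays 22 mm high begin 34 mm out on both x sides; bare for 65 mm either way along y.
- flux_bottle: Bystander: round green flux bottle with white label and red cap, diameter 48 mm, 105 mm high, standing. Origin: centre of the underside.
- solder_reel: Bystander: reel of solder lying flat, diameter 56 mm, 44 mm high. Origin: centre of the underside.
- screwdriver: Bystander: screwdriver with yellow handle lying in the middle, nearest the robot, 200 mm long along its x, 26 mm thick. Origin: middle of its underside.
- multimeter: Bystander: yellow handheld multimeter lying flat on the far side, 75 (x) x 150 (y) x 40 mm high. Origin: centre of the underside.
Mind the look-alikes: they are no part of the job. There is more than one size of the transformer; the one meant has the size given above.

How it is judged:
By the outcome, as a careful person would: the job done as asked, in the order asked, and still so for the second after the job is handed in, with the robot touching nothing.
It also fails if it takes over 72 s, if anything falls off the work surface, if the arm or the gripper's body presses on something with over 40 N, if the wrist force passes 120 N, or if a joint passes its speed limit or range.

## Robot

A 6-joint arm with a two-finger parallel gripper is mounted at the origin on the work surface. World frame = base frame: x ahead of the robot, y to its left, z up, the work surface at z = 0. Lengths are in m, angles in rad, forces in N, time in s.
With the tool pointing down it reaches from about 0.35 to 0.775 m from the base axis. Payload 5.5 kg.
Tool frame: the origin (TCP) lies at the very end of the fingers, on their centre line; the grasp point (between the pads) lies 19 mm behind it; y points along the fingers, x is the direction in which the jaws open and shut, and the axes are right-handed (so a half turn about y gives the same grasp; the last joint's range is limited). The gripper opens to 85 mm and grips with 20 to 120 N. Pads are 22 mm wide; open, the fingers measure 114 mm over their backs; the gripper's body (76 mm by 85 mm) begins 54 mm behind the grasp point. The pads swing forward as they close: fully open they stand 13 mm farther back than shut.
Start: joints at [1.087, 0.313, 0.046, 1.304, 0, 1.431], TCP at [0.194, 0.541, 0.198] pointing down, gripper open.
Joint ranges: [-2.76, 2.76], [-0.86, 1.69], [-1.03, 1.26], [-2.2, 2.34], [-1.47, 1.5], [-3.14, 3.14]. Speed limits (rad/s): [2.57, 2.57, 3.14, 3.14, 3.14, 3.14].

## Interface

Orientations are given as a rotation vector (axis times angle).
In Python, from cell import arm gives the robot as it stands.
- The arm moves only by the shell command python3 -m creep 'ROWS' [FORCE]. ROWS is JSON, a list of rows, each an object with "travel": the shift along the tool's x, y, z in cm, a list of three; "twist": the turn, a rotation vector about the tool's x, y, z in rad, a list of three; "hand": the opening, from 0 (shut) to 1 (fully open). In form: [{"travel": [tx, ty, tz], "twist": [ax, ay, az], "hand": hand}, ...]. A call has 1 to 20 rows; each row shifts and turns the pose as measured when the row begins, along the tool's axes as they then stand; what a row does not reach is not made up. A row lasts 1/12 s, in which the tool goes at most 41.7 mm and 7.16 degrees, less where a joint would pass 70% of its speed; a pose out of reach is approached as far as the arm can. A call with a gripper value outside its range is refused whole. The fingers move at their own pace and stop on an object; FORCE is the grip in N (left out, the last holds). Time passes only in rows, so rows that do not move let the fingers close. It gives the time, the measured TCP pose, the force and the opening at its end, in the units of the state.
- arm.sense(): the state, without advancing time (a new reading comes with each control period).
- arm.snapshot(name): name is "scene" or "top" or "wrist"; returns a dict with "img" (400x640x3 uint8, red, green, blue), "fx", "fy", "cx", "cy" (pixels), "cam_to_world" (4x4, takes a point from camera to world coordinates). Camera axes: x right, y down, z forward; pixel columns grow to the right and rows downward; lengths in m; the calibration is good to about 2 mm. The wrist camera is an equidistant fisheye: a pixel r from the principal point sees the ray r / f radians off the axis. A picture is of the moment at which its call begins. There is no depth.
- arm.finish_job(): hands the job in, once; it reports no verdict.
Trained networks look in a picture, given as the dict that the camera call returned (one of the last four; its "shot" number tells which), for a name from the list of things; names that differ only in an ending like _2 or _b are one class to them, and where a whole thing is asked for, a point or a joint stands for the part that bears it (a point fixed in the world has none). Each returns a list of dicts, best first, with "p" (0 to 1); they miss things now and then, are a little off and sometimes report something else, mostly with a low value. They report only what shows in the picture. A call takes as long as a camera call. They do not tell look-alikes from the thing itself.
- arm.recognise(picture, thing): "box" ([left, top, width, height] in pixels, round what is visible of it).
- arm.outline_of(picture, thing): "pixels" (400x640 bool, what is visible of it) and "box" ([left, top, width, height] in pixels, round what is visible of it).
The state is a dict: "time_s": time; "joints": joint angles; "qd": joint speeds; "joint_efforts": joint torques, N m; "eef_pos": TCP position; "tool_rot": TCP orientation; "contact_force": force on the tool from outside, world axes, zero at the start; "wrist_torque": the same for the moment, N m; "opening": opening from 0.0 (shut) to 1.0 (fully open).
Only numpy, scipy, OpenCV 4.12 (cv2) and the standard library are available. Lean on these libraries where they do the work, as an engineer would, in place of code of your own. Each camera call takes 0.05 s, during which the arm holds its last target.

## Working session

There is one attempt and no reset: what is moved stays moved. The work goes in short steps, Python scripts to look and compute and a shell command to move; the robot and the scene stay as the last step left them, time stands still between calls to the robot, and variables do not carry over. Pictures are saved under pics/ and viewed, and the job is handed in when it is done.

```bash
ls; mkdir -p pics; python3 - <<'E'
from cell import arm
import cv2,pickle
s=arm.sense();print({k:(v if not hasattr(v,'round') else v) for k,v in s.items()})
for n in ["scene","top","wrist"]:
    p=arm.snapshot(n); cv2.imwrite(f"pics/{n}0.png",p["img"][:,:,::-1]); print(n,p["fx"],p["cx"],p["cy"],p["cam_to_world"])
    pickle.dump(p,open(f"pics/{n}0.pkl","wb"))
E
```

```text
pics
{'time_s': 0.0, 'joints': array([ 1.08738780e+00,  3.14037777e-01,  4.49639367e-02,  1.30358657e+00,
       -2.24842180e-05,  1.43119640e+00]), 'qd': array([-3.25032715e-05,  1.37941797e-03, -4.98343685e-04, -2.94823909e-04,
       -1.45488850e-03,  1.27768975e-05]), 'joint_efforts': array([-1.51977233e-04, -4.80628610e+01,  2.98532671e+01,  1.93828595e-02,
       -1.00090620e-04, -1.27066528e-06]), 'eef_pos': array([0.19356445, 0.54082963, 0.19708151]), 'tool_rot': array([-1.35335358, -0.95106925,  0.9537962 ]), 'contact_force': array([ 0.06353091, -0.786581  ,  0.53499007]), 'wrist_torque': array([ 0.02211252,  0.0704058 , -0.05393874]), 'opening': 1.0023478523164808}
scene 460.82058962596636 317.5702844651877 205.27413096021283 [[-0.27200576  0.81695651 -0.50852229  1.20912946]
 [ 0.96226391  0.22662601 -0.15062807  0.09832949]
 [-0.00781221 -0.53030435 -0.84777135  1.02624664]
 [ 0.          0.          0.          1.        ]]
top 459.24019319005197 318.151515100508 188.50899956215568 [[-0.00626207 -0.98525131  0.17099894  0.35195312]
 [-0.99992464  0.00797521  0.00933333 -0.07240854]
 [-0.01055942 -0.1709276  -0.98522701  1.32763084]
 [ 0.          0.          0.          1.        ]]
wrist 309.70691628693146 319.8089710438238 198.47573253710027 [[ 0.33629229  0.90027493  0.27642817  0.12257326]
 [ 0.94175622 -0.32096443 -0.10038459  0.56559259]
 [-0.00165012  0.29408652 -0.95577738  0.37286239]
 [ 0.          0.          0.          1.        ]]
```

View pics/scene0.png

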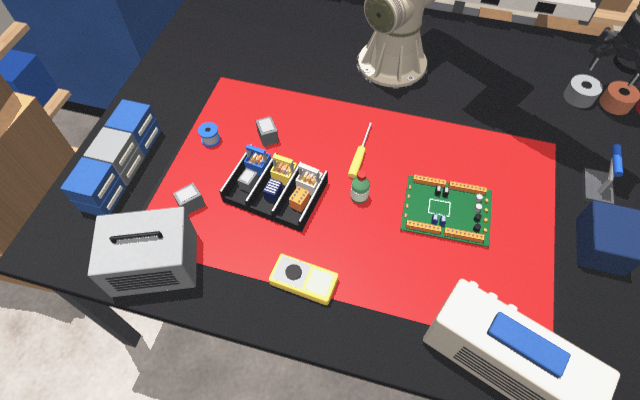

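View pics/top0.png

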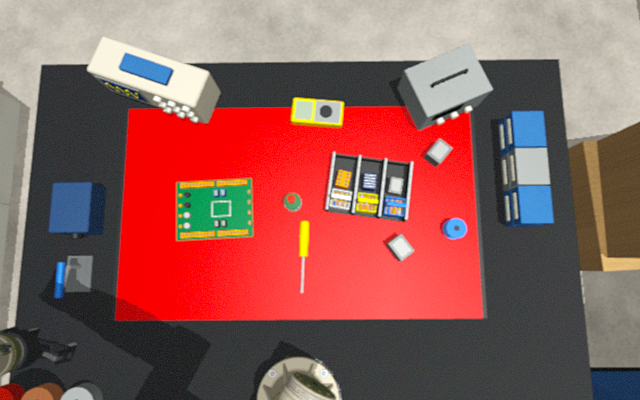

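View pics/wrist0.png

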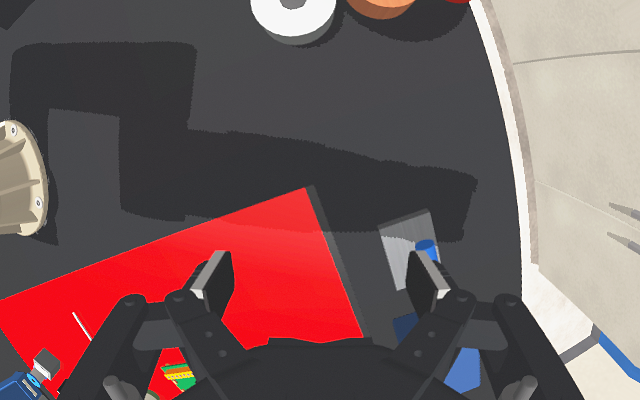

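```bash
cat > h.py <<'E'
import numpy as np, cv2, pickle
from scipy.spatial.transform import Rotation as R
def load(n): return pickle.load(open(f"pics/{n}.pkl","rb"))
def shoot(n,name):
    from cell import arm
    p=arm.snapshot(n); pickle.dump(p,open(f"pics/{name}.pkl","wb")); cv2.imwrite(f"pics/{name}.png",p["img"][:,:,::-1]); return p
def proj(p,P,fish=False):
    P=np.atleast_2d(P); T=np.linalg.inv(p["cam_to_world"]); c=P@T[:3,:3].T+T[:3,3]
    if fish:
        r=np.hypot(c[:,0],c[:,1]); th=np.arctan2(r,c[:,2]); k=th/np.maximum(r,1e-9)
        return np.c_[p["fx"]*c[:,0]*k+p["cx"],p["fy"]*c[:,1]*k+p["cy"]]
    return np.c_[p["fx"]*c[:,0]/c[:,2]+p["cx"],p["fy"]*c[:,1]/c[:,2]+p["cy"]]
def back(p,uv,z,fish=False):
    uv=np.atleast_2d(np.asarray(uv,float)); a=(uv[:,0]-p["cx"])/p["fx"]; b=(uv[:,1]-p["cy"])/p["fy"]
    if fish:
        th=np.hypot(a,b); s=np.sin(th)/np.maximum(th,1e-9); d=np.c_[a*s,b*s,np.cos(th)]
    else: d=np.c_[a,b,np.ones(len(a))]
    T=p["cam_to_world"]; d=d@T[:3,:3].T; o=T[:3,3]; t=(z-o[2])/d[:,2]; return o+d*t[:,None]
def crop(name,x,y,w,h,k,out):
    im=cv2.imread(f"pics/{name}.png")[y:y+h,x:x+w]; cv2.imwrite(f"pics/{out}.png",cv2.resize(im,None,fx=k,fy=k,interpolation=cv2.INTER_CUBIC))
E
python3 - <<'E'
from h import *
crop("top0",310,140,120,100,6,"c1"); crop("scene0",210,140,130,95,6,"c2"); crop("top0",165,165,100,85,6,"c3")
p=load("top0")
for n,uv,z in [("tr",(396,185),.046),("blue",(396,207),.05),("place",(221,209),.014),("d1",(400,247),.03),("d2",(438,152),.03),("bottle",(292,201),.1),("reel",(455,228),.04)]: print(n,back(p,uv,z).round(3))
E
```

```text
tr [[ 0.583 -0.281  0.046]]
blue [[ 0.519 -0.278  0.05 ]]
place [[0.522 0.221 0.014]]
d1 [[ 0.409 -0.288  0.03 ]]
d2 [[ 0.682 -0.408  0.03 ]]
bottle [[0.531 0.01  0.1  ]]
reel [[ 0.46  -0.442  0.04 ]]
```

View pics/c1.png

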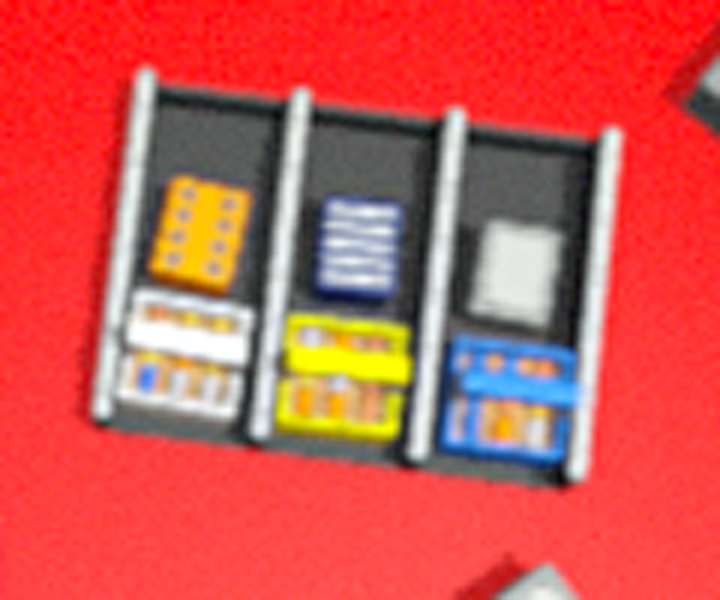

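View pics/c2.png

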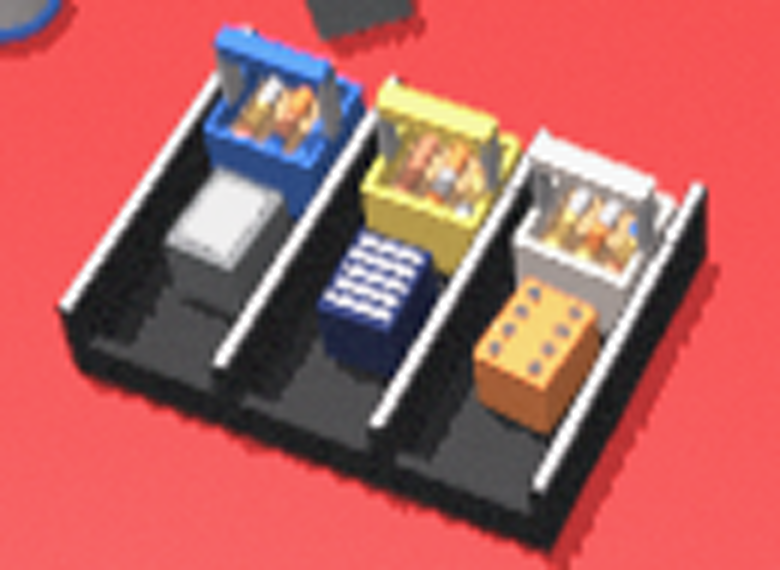

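View pics/c3.png

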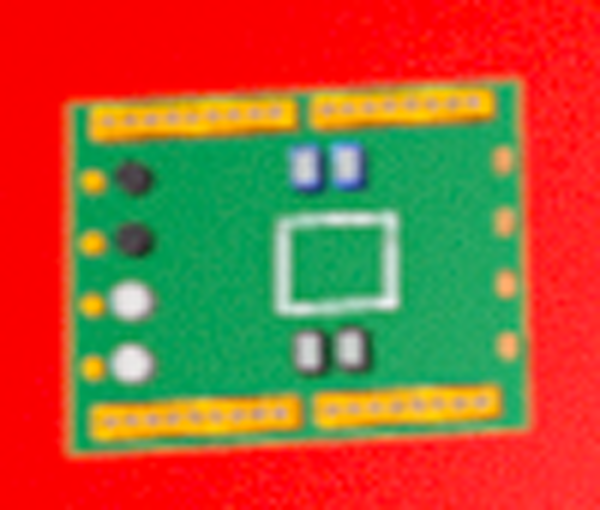

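```bash
python3 - <<'E'
from h import *
from scipy.optimize import least_squares
t=load("top0"); s=load("scene0")
f=lambda u,v,ox,oy:((u+.5)/6-.5+ox,(v+.5)/6-.5+oy)
# rack wall tops: top crop end centres
tu=[f(u,v,310,140) for u,v in [(147,72),(302,92),(457,112),(613,132),(103,418),(260,436),(418,456),(577,476)]]
X=.085;ys=[111,37,-37,-111]
M=[[X,y/1e3,.0525] for y in ys]+[[-X,y/1e3,.0525] for y in ys]
su=[f(u,v,210,140) for u,v in [(540,487),(378,424),(221,361),(66,306)]]
Ms=[[X,y/1e3,.0525] for y in ys]
# scene: which side? verify by residual
def W(q,M): 
    c,s_=np.cos(q[2]),np.sin(q[2]); M=np.array(M); return np.c_[q[0]+c*M[:,0]-s_*M[:,1],q[1]+s_*M[:,0]+c*M[:,1],M[:,2]]
a=lambda q:(proj(t,W(q,M))-tu).ravel(); b=lambda q:(proj(s,W(q,Ms))-su).ravel()
for nm,g in [("top",a),("scene",b),("both",lambda q:np.r_[a(q),b(q)])]:
    r=least_squares(g,[.56,-.2,0]); print(nm,r.x.round(4),r.fun.round(1))
rack=r.x
# board outline corners in c3 (line centres) 
bu=[f(u,v,165,165) for u,v in [(282,219),(392,215),(393,303),(283,309)]]
P=back(t,bu,.014); print("outline",P.round(4),P.mean(0).round(4)); 
bc=[f(u,v,165,165) for u,v in [(68,103),(522,80),(528,430),(70,455)]]
P=back(t,bc,.014); print(P.round(4)); e=P[1]-P[0],P[2]-P[3],P[0]-P[3],P[1]-P[2]; print([np.linalg.norm(x).round(4) for x in e],[np.arctan2(x[1],x[0]).round(3) for x in e])
# transformer top corners, caddy bar ends
print("tr top",back(t,[f(u,v,310,140) for u,v in [(485,222),(562,228),(551,327),(473,318)]],.046).round(4))
print("bar",back(t,[f(u,v,310,140) for u,v in [(465,381),(578,392)]],.09).round(4))
from cell import arm
st=arm.sense(); print(R.from_rotvec(st["tool_rot"]).as_matrix().round(3))
E
```

```text
top [ 0.5823 -0.2051 -0.1377] [ 0.1 -0.6  0.  -0.7  0.  -0.8 -0.  -0.9 -0.2  0.3 -0.   0.7  0.   0.8
  0.   0.9]
scene [ 0.5794 -0.2028 -0.142 ] [ 0.  -0.1 -0.  -0.  -0.1  0.4  0.2 -0.2]
both [ 0.5812 -0.2044 -0.1356] [-0.2 -0.2 -0.3 -0.3 -0.3 -0.5 -0.3 -0.6 -0.4  0.8 -0.2  1.1 -0.2  1.2
 -0.1  1.2 -0.5  0.2 -0.6  0.4 -0.8  1.  -0.6  0.5]
outline [[0.5455 0.249  0.014 ]
 [0.547  0.1958 0.014 ]
 [0.5043 0.1942 0.014 ]
 [0.5018 0.247  0.014 ]] [0.5247 0.2215 0.014 ]
[[0.6033 0.3553 0.014 ]
 [0.6129 0.1342 0.014 ]
 [0.4431 0.1282 0.014 ]
 [0.4327 0.3464 0.014 ]]
[np.float64(0.2213), np.float64(0.2184), np.float64(0.1709), np.float64(0.1699)] [np.float64(-1.528), np.float64(-1.523), np.float64(0.052), np.float64(0.035)]
tr top [[ 0.6071 -0.2658  0.046 ]
 [ 0.6039 -0.302   0.046 ]
 [ 0.5565 -0.2951  0.046 ]
 [ 0.5611 -0.2586  0.046 ]]
bar [[ 0.5251 -0.2477  0.09  ]
 [ 0.5197 -0.2985  0.09  ]]
[[ 0.337 -0.001 -0.941]
 [ 0.941 -0.001  0.337]
 [-0.001 -1.     0.   ]]
```

The wanted part could be one of three grey blocks in the top view: the one in the rack behind the blue caddy at (396,185), the loose block at (400,247), or the loose block at (438,152). I choose the rack one. It measures about 46 x 36 mm, and the crop shows it in the lane behind the blue caddy. First I turn and lift, then go over the rack.

```bash
python3 -m creep '[{"travel":[0,-0.5,0],"twist":[0,0.122,0],"hand":1},{"travel":[0,-0.5,0],"twist":[0,0.122,0],"hand":1},{"travel":[0,-0.5,0],"twist":[0,0.122,0],"hand":1},{"travel":[0,-0.5,0],"twist":[0,0.122,0],"hand":1},{"travel":[0,-0.5,0],"twist":[0,0.122,0],"hand":1},{"travel":[0,-0.5,0],"twist":[0,0.122,0],"hand":1},{"travel":[0,-0.5,0],"twist":[0,0.122,0],"hand":1},{"travel":[0,-0.5,0],"twist":[0,0.122,0],"hand":1},{"travel":[0,-0.5,0],"twist":[0,0.122,0],"hand":1},{"travel":[0,-0.5,0],"twist":[0,0.122,0],"hand":1},{"travel":[0,-0.5,0],"twist":[0,0.122,0],"hand":1}]' 40
cat >> h.py <<'E'
def go(x,y,z,yaw):
    """print tool-frame displacement (cm) to target TCP and twist about tool y; yaw of tool x"""
    from cell import arm
    st=arm.sense(); Rm=R.from_rotvec(st["tool_rot"]).as_matrix(); d=np.array([x,y,z])-st["eef_pos"]
    Rt=np.array([[np.cos(yaw),0,-np.sin(yaw)],[np.sin(yaw),0,np.cos(yaw)],[0,-1,0]])
    tw=R.from_matrix(Rm.T@Rt).as_rotvec()
    print("t",round(st["time_s"],2),"pos",st["eef_pos"].round(4),"yaw",round(np.arctan2(Rm[1,0],Rm[0,0]),3),"open",round(st["opening"],3),"F",st["contact_force"].round(1),"j",st["joints"].round(2))
    print("tool travel cm NOW axes",(Rm.T@d*100).round(2),"in TARGET axes",(Rt.T@d*100).round(2),"twist",tw.round(3))
E
python3 -c "
from h import *
go(.54,-.27,.25,-.11)"
```

```text
time_s: 1.07
eef_pos: [0.192, 0.5378, 0.2485]
tool_rot: [-1.581, 0.122, -0.113]
contact_force: [-0.6, 0.2, 0.1]
opening: 0.998
t 1.07 pos [0.192  0.5378 0.2485] yaw -0.149 open 0.998 F [-0.6  0.2  0.1] j [ 1.09  0.31  0.17  1.44 -0.    2.81]
tool travel cm NOW axes [ 46.4    0.64 -74.72] in TARGET axes [ 43.46  -0.15 -76.47] twist [ 0.013 -0.039 -0.005]
```

```bash
python3 -m creep '[{"travel":[2.2,0,-3.5],"twist":[0,0,0],"hand":1},{"travel":[2.2,0,-3.5],"twist":[0,0,0],"hand":1},{"travel":[2.2,0,-3.5],"twist":[0,0,0],"hand":1},{"travel":[2.2,0,-3.5],"twist":[0,0,0],"hand":1},{"travel":[2.2,0,-3.5],"twist":[0,0,0],"hand":1},{"travel":[2.2,0,-3.5],"twist":[0,0,0],"hand":1},{"travel":[2.2,0,-3.5],"twist":[0,0,0],"hand":1},{"travel":[2.2,0,-3.5],"twist":[0,0,0],"hand":1},{"travel":[2.2,0,-3.5],"twist":[0,0,0],"hand":1},{"travel":[2.2,0,-3.5],"twist":[0,0,0],"hand":1},{"travel":[2.2,0,-3.5],"twist":[0,0,0],"hand":1},{"travel":[2.2,0,-3.5],"twist":[0,0,0],"hand":1},{"travel":[2.2,0,-3.5],"twist":[0,0,0],"hand":1},{"travel":[2.2,0,-3.5],"twist":[0,0,0],"hand":1},{"travel":[2.2,0,-3.5],"twist":[0,0,0],"hand":1},{"travel":[2.2,0,-3.5],"twist":[0,0,0],"hand":1},{"travel":[2.2,0,-3.5],"twist":[0,0,0],"hand":1},{"travel":[2.2,0,-3.5],"twist":[0,0,0],"hand":1}]'
python3 -c "
from h import *
go(.54,-.27,.25,-.11); p=shoot('wrist','w1')"
```

```text
time_s: 2.57
eef_pos: [0.4861, -0.1486, 0.2505]
tool_rot: [-1.58, 0.116, -0.107]
contact_force: [0.9, -0.0, 0.1]
opening: 0.998
t 2.57 pos [ 0.4861 -0.1486  0.2505] yaw -0.142 open 0.998 F [ 0.9 -0.   0.1] j [-0.45  0.17 -0.01  1.39 -0.01  1.27]
tool travel cm NOW axes [  7.05   0.16 -11.26] in TARGET axes [  6.69   0.05 -11.48] twist [ 0.013 -0.032 -0.005]
```

View pics/w1.png

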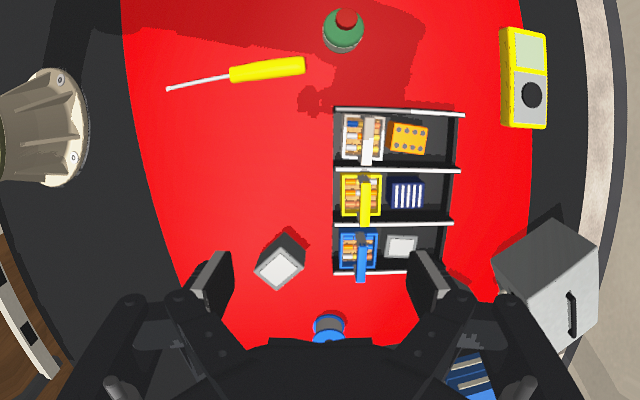

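```bash
python3 - <<'E'
from h import *
crop("w1",320,190,150,95,5,"w1c")
p=load("w1"); print(p["cam_to_world"].round(3))
E
```

```text
[[ 0.99  -0.133 -0.046  0.497]
 [-0.141 -0.943 -0.302 -0.073]
 [-0.004  0.306 -0.952  0.425]
 [ 0.     0.     0.     1.   ]]
```

View pics/w1c.png

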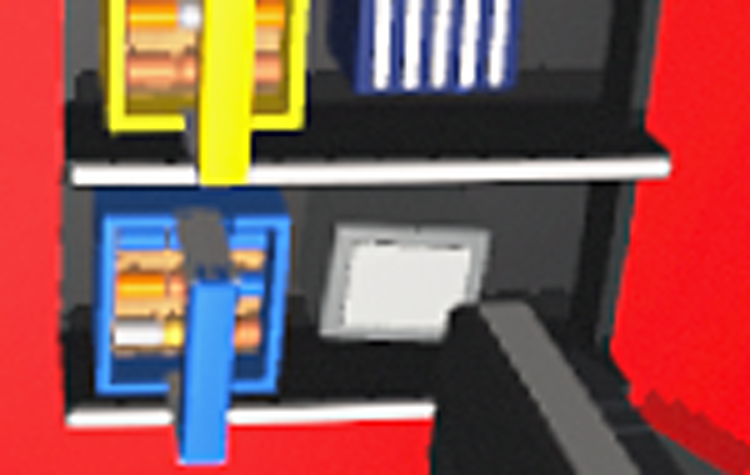

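```bash
python3 - <<'E'
from h import *
p=load("w1")
f=lambda L:[((u+.5)/5-.5+320,(v+.5)/5-.5+190) for u,v in L]
def rep(n,L,z):
    P=back(p,f(L),z,True); print(n,P[:,:2].round(4).tolist(),"mean",P.mean(0).round(4)); return P
P=rep("bar",[(192,282),(237,283),(226,463),(180,462)],.09); d=(P[0]+P[1]-P[2]-P[3])/2; print(np.linalg.norm(d),np.arctan2(-d[0],d[1]))
P=rep("rim",[(98,214),(290,214),(279,393),(97,392)],.051); d=(P[0]+P[1]-P[2]-P[3])/2; print(np.linalg.norm(d),np.arctan2(-d[0],d[1])); d=(P[1]+P[2]-P[0]-P[3])/2;print(np.linalg.norm(d),np.arctan2(d[1],d[0]))
P=rep("tr",[(337,222),(490,230),(320,337)],.046); print(np.linalg.norm(P[1]-P[0]),np.linalg.norm(P[2]-P[0]),(P[1]+P[2])/2); d=P[1]-P[0];print(np.arctan2(d[1],d[0])); d=P[0]-P[2];print(np.arctan2(-d[0],d[1]))
P=rep("wall",[(72,175),(668,167)],.0525);d=P[1]-P[0];print(np.linalg.norm(d),np.arctan2(d[1],d[0]))
E
```

```text
bar [[0.5181, -0.2459], [0.529, -0.2479], [0.5223, -0.2999], [0.5105, -0.2975]] mean [ 0.52   -0.2728  0.09  ]
0.05230790923346777 -0.13801995621491717
rim [[0.4977, -0.2422], [0.5487, -0.2499], [0.542, -0.3051], [0.4911, -0.2965]] mean [ 0.5198 -0.2734  0.051 ]
0.055165621256607046 -0.1207937356802869
0.051576341902096326 -0.1579771229275981
tr [[0.5622, -0.2566], [0.6057, -0.2662], [0.5554, -0.2917]] mean [ 0.5744 -0.2715  0.046 ]
0.04462194792235936 0.03570390190244117 [ 0.58056213 -0.27896809  0.046     ]
-0.2164783549493507
-0.1912385328255561
wall [[0.4923, -0.2295], [0.6571, -0.2527]] mean [ 0.5747 -0.2411  0.0525]
0.1664854857352247 -0.1398444011039122
```

```bash
python3 -c "
from h import *
go(.5207,-.273,.068,-.14)"
```

```text
t 2.62 pos [ 0.4895 -0.1554  0.2493] yaw -0.147 open 0.997 F [ 5.8 -5.9  1.9] j [-0.45  0.18 -0.    1.38 -0.02  1.26]
tool travel cm NOW axes [  4.84  18.31 -10.87] in TARGET axes [  4.73  18.13 -11.21] twist [ 0.017 -0.007 -0.002]
```

```bash
python3 -m creep '[{"travel":[1.2,0,-2.8],"twist":[0.017,-0.005,0],"hand":0.5},{"travel":[1.2,0,-2.8],"twist":[0,0,0],"hand":0.5},{"travel":[1.2,0,-2.8],"twist":[0,0,0],"hand":0.5},{"travel":[1.2,0,-2.8],"twist":[0,0,0],"hand":0.5},{"travel":[0,2.0,0],"twist":[0,0,0],"hand":0.5},{"travel":[0,2.0,0],"twist":[0,0,0],"hand":0.5},{"travel":[0,2.0,0],"twist":[0,0,0],"hand":0.5},{"travel":[0,2.0,0],"twist":[0,0,0],"hand":0.5},{"travel":[0,1,0],"twist":[0,0,0],"hand":0.5},{"travel":[0,0,0],"twist":[0,0,0],"hand":0.5},{"travel":[0,0,0],"twist":[0,0,0],"hand":0.5}]'
python3 -c "
from h import *
go(.5207,-.273,.068,-.14); p=shoot('wrist','w2'); shoot('scene','s2')"
```

```text
time_s: 3.53
eef_pos: [0.5207, -0.2831, 0.1496]
tool_rot: [-1.563, 0.125, -0.112]
contact_force: [-0.4, -0.3, -0.4]
opening: 0.496
t 3.53 pos [ 0.5207 -0.2831  0.1496] yaw -0.151 open 0.496 F [-0.4 -0.3 -0.4] j [-0.63  0.37  0.01  1.22 -0.    1.09]
tool travel cm NOW axes [-0.08  8.17  0.96] in TARGET axes [-0.14  8.16  1.  ] twist [-0.004 -0.011 -0.008]
```

View pics/w2.png

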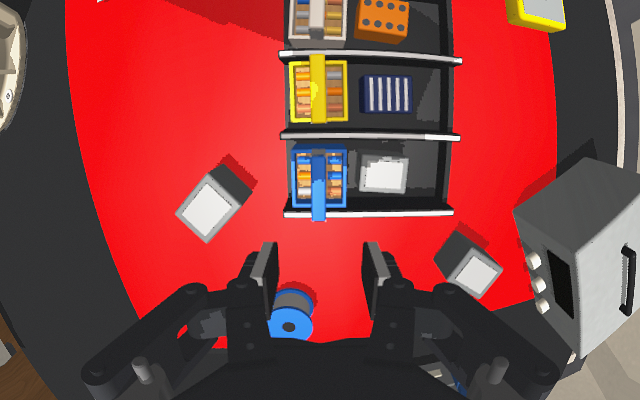

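```bash
python3 - <<'E'
from h import *
crop("w2",275,130,190,95,4,"w2c")
E
```

```text
(no output)
```

View pics/w2c.png

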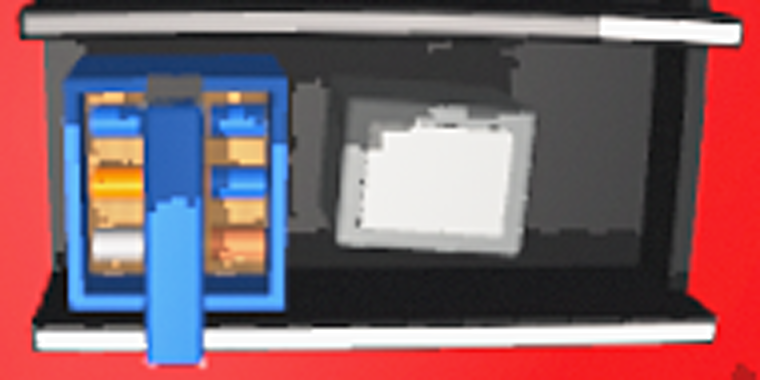

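```bash
python3 - <<'E'
from h import *
p=load("w2")
f=lambda L:[((u+.5)/4-.5+275,(v+.5)/4-.5+130) for u,v in L]
def rep(n,L,z):
    P=back(p,f(L),z,True); a=(P[0]+P[1]-P[2]-P[3])/2; b=(P[1]+P[2]-P[0]-P[3])/2
    print(n,P[:,:2].round(4).tolist(),"mean",P.mean(0).round(4),"len y,x",np.linalg.norm(a).round(4),np.linalg.norm(b).round(4),"yaw",np.arctan2(-a[0],a[1]).round(3),np.arctan2(b[1],b[0]).round(3))
rep("bar",[(145,101),(204,101),(203,362),(147,364)],.09)
rep("rim",[(65,79),(287,79),(286,310),(69,310)],.051)
rep("tr",[(350,98),(536,112),(521,256),(338,243)],.046)
P=back(p,f([(21,24),(742,31)]),.0525,True);d=P[1]-P[0];print(P,np.linalg.norm(d),np.arctan2(d[1],d[0]))
P=back(p,f([(35,338),(715,329)]),.0525,True);d=P[1]-P[0];print(P,np.linalg.norm(d),np.arctan2(d[1],d[0]))
E
```

```text
bar [[0.5186, -0.2454], [0.5298, -0.2471], [0.5219, -0.2999], [0.5106, -0.2986]] mean [ 0.5202 -0.2728  0.09  ] len y,x 0.0536 0.0114 yaw -0.149 -0.129
rim [[0.4994, -0.2435], [0.5484, -0.2509], [0.5412, -0.3046], [0.4909, -0.2972]] mean [ 0.52  -0.274  0.051] len y,x 0.0543 0.0502 yaw -0.144 -0.148
tr [[0.5625, -0.2579], [0.6059, -0.2669], [0.5994, -0.3013], [0.5556, -0.2917]] mean [ 0.5809 -0.2795  0.046 ] len y,x 0.0348 0.0446 yaw -0.194 -0.21
[[ 0.49192105 -0.22953503  0.0525    ]
 [ 0.65754122 -0.25228198  0.0525    ]] 0.16717495138839553 -0.13649018699842716
[[ 0.48195772 -0.30236445  0.0525    ]
 [ 0.64741161 -0.32547071  0.0525    ]] 0.16705954070729717 -0.1387563367175484
```

```bash
python3 -m creep '[{"travel":[-0.1,0.5,0.95],"twist":[0,0,-0.006],"hand":0.45},{"travel":[0,2.0,0],"twist":[0,0,0],"hand":0.45},{"travel":[0,2.0,0],"twist":[0,0,0],"hand":0.45},{"travel":[0,1.5,0],"twist":[0,0,0],"hand":0.45},{"travel":[0,1.0,0],"twist":[0,0,0],"hand":0.45},{"travel":[0,0,0],"twist":[0,0,0],"hand":0.45}]'
python3 -c "
from h import *
go(.520,-.2735,.068,-.146); p=shoot('wrist','w3'); shoot('scene','s3')"
```

```text
time_s: 4.13
eef_pos: [0.5278, -0.2764, 0.0876]
tool_rot: [-1.573, 0.107, -0.128]
contact_force: [-1.1, 0.1, -0.7]
opening: 0.448
t 4.13 pos [ 0.5278 -0.2764  0.0876] yaw -0.15 open 0.448 F [-1.1  0.1 -0.7] j [-0.62  0.39 -0.11  1.05  0.    1.1 ]
tool travel cm NOW axes [-0.84  1.95  0.18] in TARGET axes [-0.81  1.96  0.18] twist [ 0.004 -0.004  0.014]
```

View pics/w3.png

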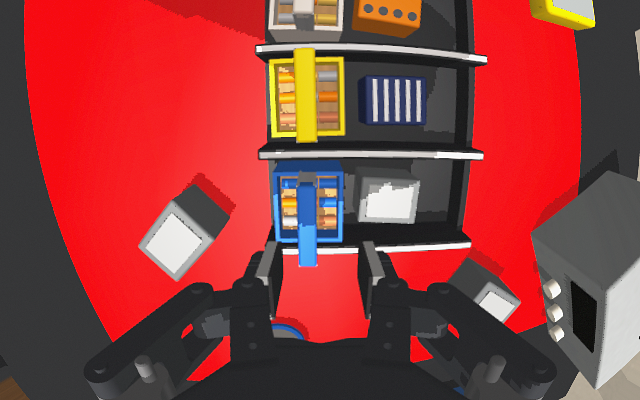

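```bash
python3 -m creep '[{"travel":[-0.8,0,0.2],"twist":[0,0,0.014],"hand":0.45},{"travel":[0,0,0],"twist":[0,0,0],"hand":0.45}]'
python3 -c "
from h import *
go(.520,-.2735,.068,-.146)"
```

```text
time_s: 4.4
eef_pos: [0.5217, -0.2746, 0.0916]
tool_rot: [-1.575, 0.115, -0.12]
contact_force: [-0.4, -1.1, -0.5]
opening: 0.45
t 4.4 pos [ 0.5217 -0.2746  0.0916] yaw -0.15 open 0.45 F [-0.4 -1.1 -0.5] j [-0.62  0.39 -0.11  1.06 -0.    1.1 ]
tool travel cm NOW axes [-0.19  2.36  0.1 ] in TARGET axes [-0.18  2.36  0.08] twist [ 0.007 -0.004  0.004]
```

```bash
python3 -m creep '[{"travel":[-0.2,1.2,0.1],"twist":[0.005,0,0.004],"hand":0.45},{"travel":[0,1.0,0],"twist":[0,0,0],"hand":0.45},{"travel":[0,0,0],"twist":[0,0,0],"hand":0.45}]'
python3 -c "
from h import *
go(.520,-.2735,.068,-.146); p=shoot('wrist','w4'); shoot('scene','s4')
crop('w4',220,130,200,150,4,'w4c');crop('s4',200,60,160,120,5,'s4c')"
```

```text
time_s: 4.65
eef_pos: [0.5213, -0.2745, 0.0707]
tool_rot: [-1.572, 0.114, -0.121]
contact_force: [-0.8, -1.0, -0.5]
opening: 0.447
t 4.65 pos [ 0.5213 -0.2745  0.0707] yaw -0.15 open 0.447 F [-0.8 -1.  -0.5] j [-0.62  0.4  -0.15  1.02 -0.    1.1 ]
tool travel cm NOW axes [-0.15  0.27  0.08] in TARGET axes [-0.15  0.27  0.08] twist [ 0.004 -0.004  0.004]
```

View pics/w4c.png

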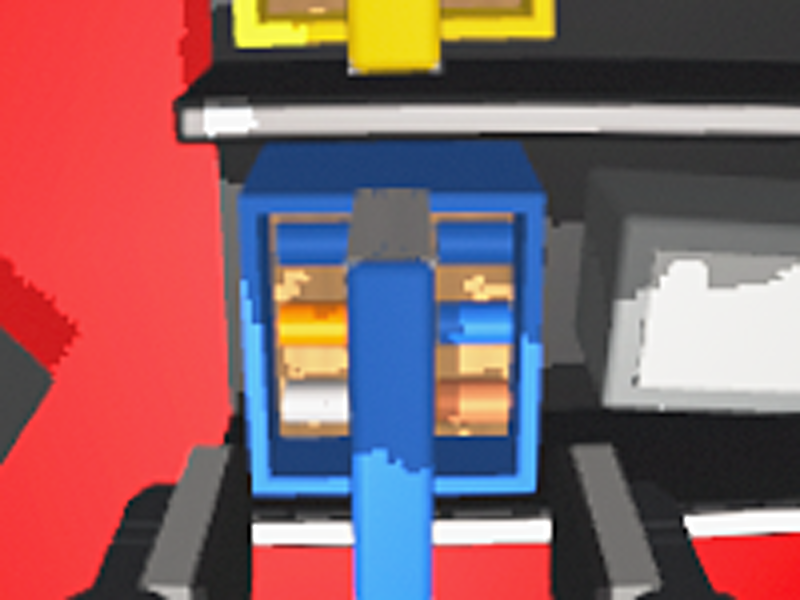

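View pics/s4c.png

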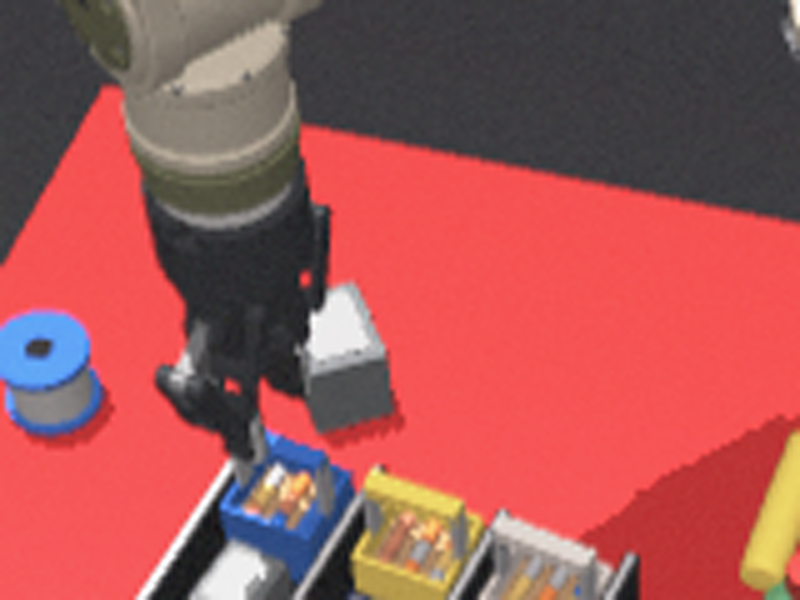

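```bash
python3 - <<'E'
from h import *
s=load("s4")
c,y=np.array([.520,-.2735,0]),np.array([np.sin(.146),np.cos(.146),0])
x=np.array([np.cos(.146),-np.sin(.146),0])
P=[[.5213,-.2745,.0707]]+[c+y*k+[0,0,.09] for k in(-.027,.027)]+[c+x*i+y*k+[0,0,.051] for i in(-.025,.025) for k in(-.027,.027)]
print(((proj(s,P)-[200,60])*5).round(0).tolist())
w=load("w4"); print(((proj(w,P[:3],True)-[220,130])*4).round(0).tolist())
E
```

```text
[[277.0, 462.0], [229.0, 421.0], [321.0, 453.0], [262.0, 434.0], [350.0, 466.0], [217.0, 501.0], [307.0, 534.0]]
[[401.0, 399.0], [393.0, 611.0], [391.0, 261.0]]
```

```bash
python3 - <<'E'
from h import *
w=load("w4")
T=np.array([.5213,-.2745,.0707]); Rm=R.from_rotvec([-1.572,.114,-.121]).as_matrix()
for z in(-.011,0,.011):
  for b in (0,-.007,-.02,-.03):
    print(z,b,proj(w,[T+Rm@[s*.019,b,z] for s in(-1,1)],True).round(0).tolist())
E
```

```text
-0.011 0 [[290.0, 246.0], [350.0, 246.0]]
-0.011 -0.007 [[289.0, 251.0], [351.0, 251.0]]
-0.011 -0.02 [[287.0, 261.0], [354.0, 261.0]]
-0.011 -0.03 [[285.0, 269.0], [355.0, 269.0]]
0 0 [[289.0, 230.0], [351.0, 230.0]]
0 -0.007 [[288.0, 234.0], [352.0, 234.0]]
0 -0.02 [[286.0, 243.0], [354.0, 243.0]]
0 -0.03 [[284.0, 251.0], [356.0, 251.0]]
0.011 0 [[289.0, 213.0], [352.0, 213.0]]
0.011 -0.007 [[288.0, 217.0], [353.0, 217.0]]
0.011 -0.02 [[285.0, 225.0], [355.0, 225.0]]
0.011 -0.03 [[283.0, 232.0], [357.0, 232.0]]
```

View pics/w4.png

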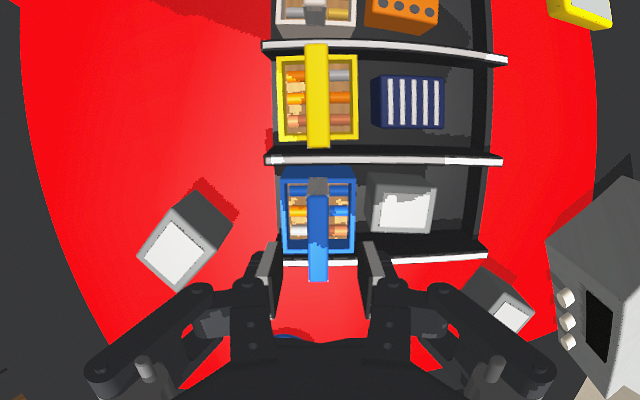

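```bash
python3 - <<'E'
from h import *
s=load("s4")
T=np.array([.5213,-.2745,.0707]); Rm=R.from_rotvec([-1.572,.114,-.121]).as_matrix()
im=cv2.resize(s["img"][90:180,220:300,::-1],None,fx=7,fy=7,interpolation=cv2.INTER_CUBIC)
def d(P,col):
    for u,v in (proj(s,P)-[220,90]+.5)*7: cv2.circle(im,(int(u),int(v)),3,col,-1)
d([T+Rm@[.019,-.007,z] for z in(-.011,.011)],(0,255,0))
d([T+Rm@[.034,-.007,z] for z in(-.011,.011)],(0,255,255))
d([T+Rm@[.019,-.04,z] for z in(-.011,.011)],(255,0,255))
d([T],(255,255,255))
cv2.imwrite("pics/s4d.png",im)
w=load("w4"); im=cv2.resize(w["img"][190:340,240:400,::-1],None,fx=4,fy=4,interpolation=cv2.INTER_CUBIC); cv2.imwrite("pics/w4d.png",im)
E
```

```text
(no output)
```

View pics/s4d.png

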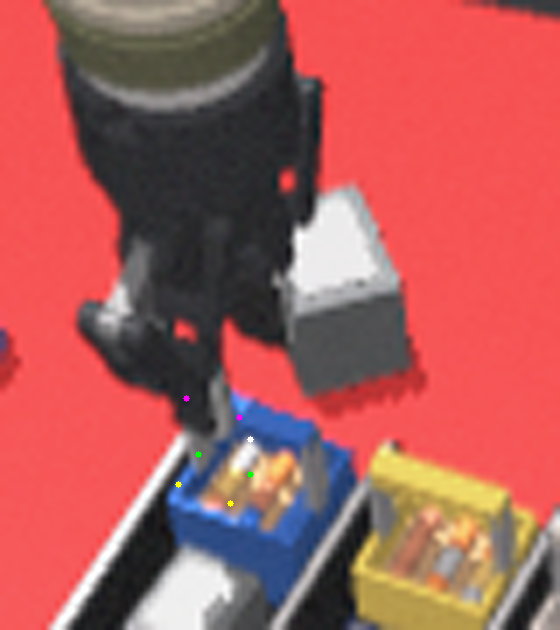

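View pics/w4d.png

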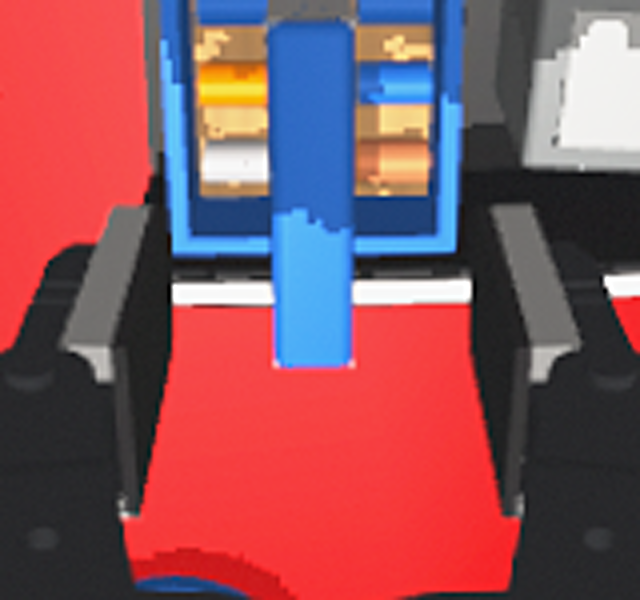

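```bash
python3 - <<'E'
from h import *
s=load("s4");w=load("w4")
T=np.array([.5213,-.2745,.0707]); Rm=R.from_rotvec([-1.572,.114,-.121]).as_matrix()
def ray(p,uv,f):
    a=back(p,uv,.3,f)[0];b=back(p,uv,.0,f)[0]; return a,(b-a)/np.linalg.norm(b-a)
for L in [(495,207),(530,207)]:
  a,d=ray(w,((L[0]+.5)/4-.5+240,(L[1]+.5)/4-.5+190),True)
  for uv in [(228,400),(228,415),(222,430)]:
    o,e=ray(s,((uv[0]+.5)/7-.5+220,(uv[1]+.5)/7-.5+90),False)
    A=np.c_[d,-e]; k=np.linalg.lstsq(A,o-a,rcond=None)[0]; P1=a+d*k[0];P2=o+e*k[1]
    print(L,uv,P1.round(4),np.linalg.norm(P1-P2).round(4),"tool",(Rm.T@((P1+P2)/2-T)*1000).round(1))
E
```

```text
(495, 207) (228, 400) [ 0.5427 -0.2636  0.1176] 0.0061 tool [ 19.9 -48.2  11. ]
(495, 207) (228, 415) [ 0.5433 -0.2669  0.111 ] 0.0033 tool [ 20.9 -41.    9.1]
(495, 207) (222, 430) [ 0.544  -0.2709  0.1028] 0.0024 tool [ 22.1 -32.5   5.7]
(530, 207) (228, 400) [ 0.5462 -0.2619  0.1224] 0.0059 tool [ 23.1 -53.   13.3]
(530, 207) (228, 415) [ 0.5469 -0.265   0.1161] 0.0031 tool [ 24.2 -46.1  11.6]
(530, 207) (222, 430) [ 0.5479 -0.269   0.1082] 0.0022 tool [ 25.7 -37.9   8.3]
```

Triangulation puts the fingertips about 40 mm higher than the TCP reading implies. Closing here is harmless and will show whether the bar is between the pads.

```bash
python3 -m creep '[{"travel":[-0.15,0.2,0.08],"twist":[0,0,0],"hand":0.3},{"travel":[0,0,0],"twist":[0,0,0],"hand":0},{"travel":[0,0,0],"twist":[0,0,0],"hand":0},{"travel":[0,0,0],"twist":[0,0,0],"hand":0},{"travel":[0,0,0],"twist":[0,0,0],"hand":0},{"travel":[0,0,0],"twist":[0,0,0],"hand":0}]' 40
python3 -c "
from h import *
go(.520,-.2735,.068,-.146); p=shoot('wrist','w5'); shoot('scene','s5')
crop('w5',240,130,160,150,4,'w5c');crop('s5',220,90,80,90,7,'s5c')"
```

```text
time_s: 5.25
eef_pos: [0.5205, -0.2739, 0.07]
tool_rot: [-1.572, 0.114, -0.122]
contact_force: [-0.1, 0.1, -0.4]
opening: 0.0
t 5.25 pos [ 0.5205 -0.2739  0.07  ] yaw -0.15 open 0.0 F [-0.1  0.1 -0.4] j [-0.62  0.4  -0.15  1.01 -0.    1.1 ]
tool travel cm NOW axes [-0.05  0.2   0.03] in TARGET axes [-0.05  0.2   0.03] twist [ 0.004 -0.004  0.005]
```

View pics/w5c.png

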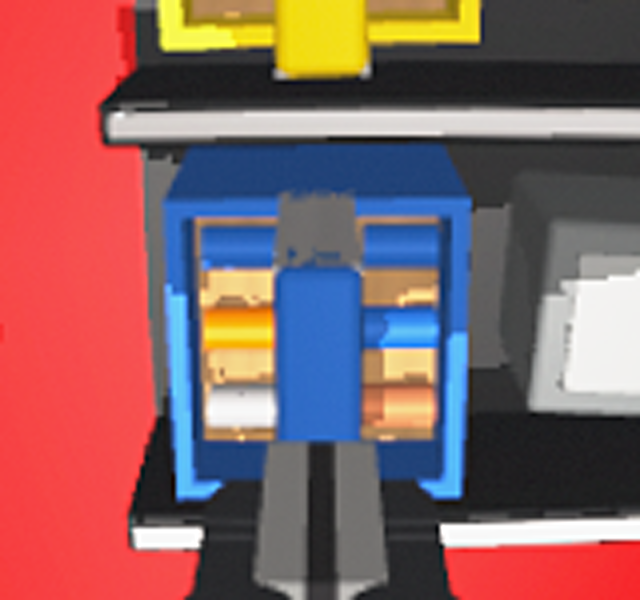

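View pics/s5c.png

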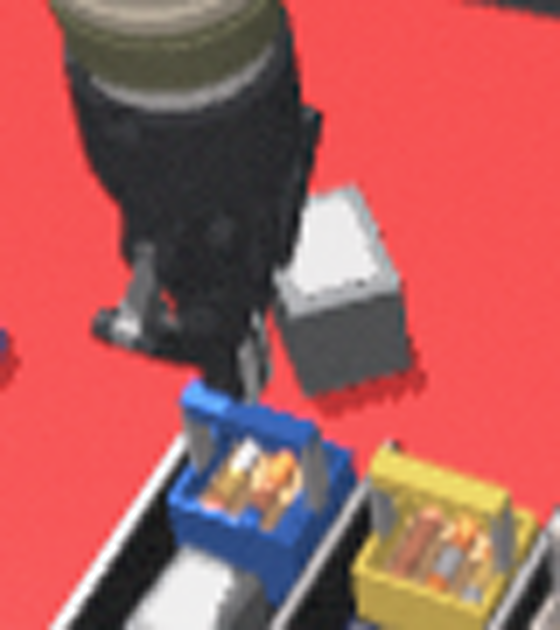

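```bash
python3 - <<'E'
from h import *
from cell import arm
s=load("s5");w=load("w5"); st=arm.sense()
T=st["eef_pos"]; Rm=R.from_rotvec(st["tool_rot"]).as_matrix()
def ray(p,uv,f):
    a=back(p,uv,.3,f)[0];b=back(p,uv,.0,f)[0]; return a,(b-a)/np.linalg.norm(b-a)
a,d=ray(w,((320.5)/4-.5+240,(443.5)/4-.5+130),True)
for uv in [(260,395),(262,400),(255,402)]:
    o,e=ray(s,((uv[0]+.5)/7-.5+220,(uv[1]+.5)/7-.5+90),False)
    A=np.c_[d,-e]; k=np.linalg.lstsq(A,o-a,rcond=None)[0]; P1=a+d*k[0];P2=o+e*k[1]
    print(uv,P1.round(4),P2.round(4),"tool",(Rm.T@((P1+P2)/2-T)*1000).round(1))
print(proj(s,[T])); T0=w["cam_to_world"]; print("cam in tool",(Rm.T@(T0[:3,3]-T)).round(4)); print((Rm.T@T0[:3,:3]).round(3))
w=load("wrist0"); T=np.array([.19356,.54083,.19708]); Rm=R.from_rotvec([-1.35335358, -0.95106925,  0.9537962]).as_matrix(); T0=w["cam_to_world"]; print("cam in tool",(Rm.T@(T0[:3,3]-T)).round(4)); print((Rm.T@T0[:3,:3]).round(3))
E
```

```text
(260, 395) [ 0.5208 -0.2676  0.0988] [ 0.5208 -0.2673  0.0986] tool [ -0.5 -28.8   6.3]
(262, 400) [ 0.5207 -0.2686  0.0967] [ 0.5208 -0.2668  0.0959] tool [ -0.5 -26.4   6. ]
(255, 402) [ 0.5204 -0.2702  0.0933] [ 0.5205 -0.2701  0.0932] tool [ -0.4 -23.3   3.6]
[[255.71245162 152.32362265]]
cam in tool [-0.0005 -0.1756  0.074 ]
[[ 1.     0.001  0.001]
 [-0.001 -0.294  0.956]
 [ 0.001 -0.956 -0.294]]
cam in tool [-0.0009 -0.1758  0.0752]
[[ 1.     0.001  0.   ]
 [-0.    -0.294  0.956]
 [ 0.001 -0.956 -0.294]]
```

```bash
python3 -m creep '[{"travel":[0,0,0],"twist":[0,0,0],"hand":0.45},{"travel":[0,0,0],"twist":[0,0,0],"hand":0.45},{"travel":[0,0,0],"twist":[0,0,0],"hand":0.45},{"travel":[0,0.8,0],"twist":[0,0,0],"hand":0.45},{"travel":[0,0.8,0],"twist":[0,0,0],"hand":0.45},{"travel":[0,0.8,0],"twist":[0,0,0],"hand":0.45},{"travel":[0,0,0],"twist":[0,0,0],"hand":0.45}]' 40
python3 -c "
from h import *
go(.520,-.2735,.045,-.146); p=shoot('wrist','w6'); shoot('scene','s6')
crop('w6',240,130,160,150,4,'w6c');crop('s6',220,90,80,90,7,'s6c')"
```

```text
time_s: 5.93
eef_pos: [0.5209, -0.2743, 0.044]
tool_rot: [-1.573, 0.113, -0.123]
contact_force: [-0.4, 0.1, -0.1]
opening: 0.45
t 5.93 pos [ 0.5209 -0.2743  0.044 ] yaw -0.15 open 0.45 F [-0.4  0.1 -0.1] j [-0.62  0.42 -0.19  0.95 -0.    1.1 ]
tool travel cm NOW axes [-0.1  -0.11  0.06] in TARGET axes [-0.1  -0.1   0.06] twist [ 0.005 -0.004  0.006]
```

View pics/w6c.png

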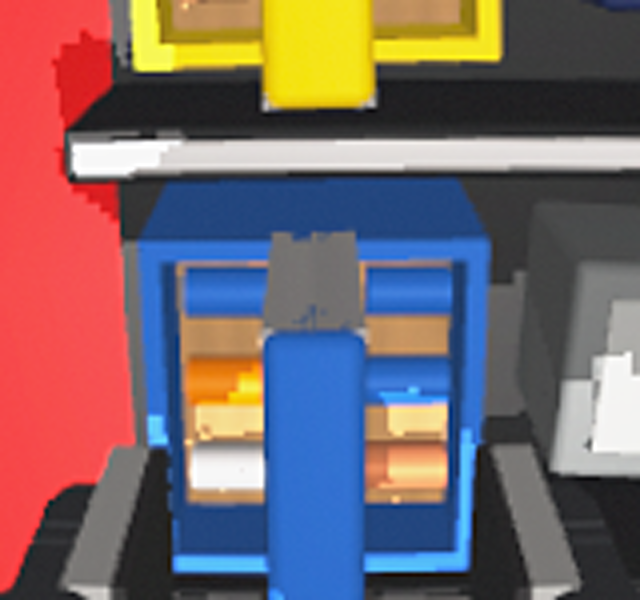

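View pics/s6c.png

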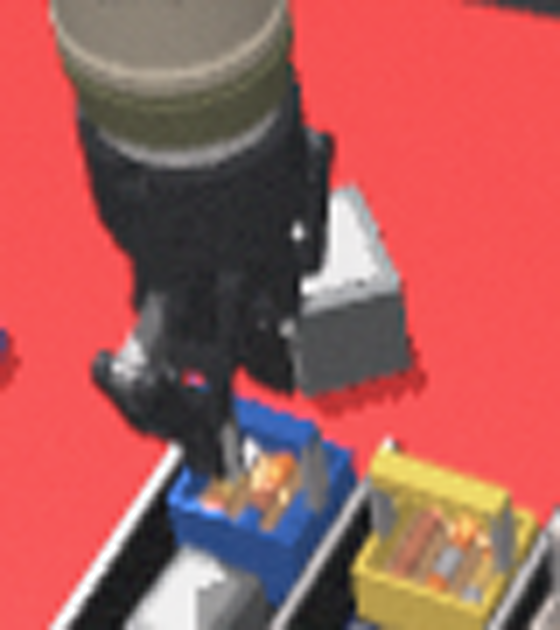

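```bash
python3 -m creep '[{"travel":[-0.1,0,0.06],"twist":[0,0,0],"hand":0.3},{"travel":[0,0,0],"twist":[0,0,0],"hand":0},{"travel":[0,0,0],"twist":[0,0,0],"hand":0},{"travel":[0,0,0],"twist":[0,0,0],"hand":0},{"travel":[0,0,0],"twist":[0,0,0],"hand":0},{"travel":[0,0,0],"twist":[0,0,0],"hand":0}]' 40
python3 -c "
from h import *
go(.520,-.2735,.045,-.146); p=shoot('wrist','w7'); shoot('scene','s7')
crop('w7',240,130,160,150,4,'w7c');crop('s7',220,90,80,90,7,'s7c')"
```

```text
time_s: 6.53
eef_pos: [0.5204, -0.2737, 0.0453]
tool_rot: [-1.573, 0.112, -0.123]
contact_force: [1.4, 0.3, -1.6]
opening: 0.13
t 6.53 pos [ 0.5204 -0.2737  0.0453] yaw -0.15 open 0.13 F [ 1.4  0.3 -1.6] j [-0.62  0.42 -0.19  0.96 -0.    1.1 ]
tool travel cm NOW axes [-0.04  0.03  0.02] in TARGET axes [-0.04  0.03  0.02] twist [ 0.005 -0.004  0.007]
```

View pics/w7c.png

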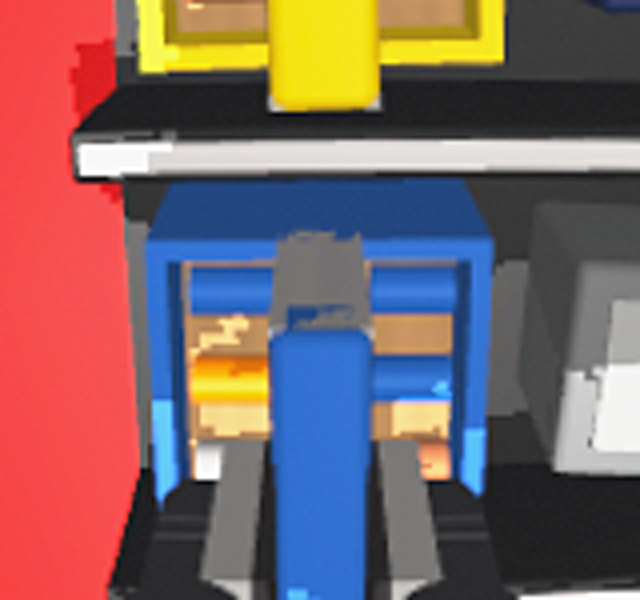

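View pics/s7c.png

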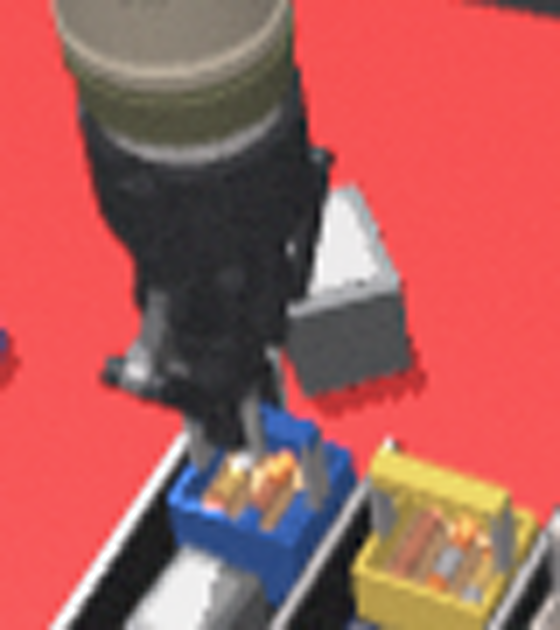

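```bash
python3 -m creep '[{"travel":[0,-0.5,0],"twist":[0,0,0],"hand":0},{"travel":[0,-1,0],"twist":[0,0,0],"hand":0},{"travel":[0,-1.5,0],"twist":[0,0,0],"hand":0},{"travel":[0,-1.5,0],"twist":[0,0,0],"hand":0},{"travel":[0,-1.5,0],"twist":[0,0,0],"hand":0},{"travel":[0,-1.5,0],"twist":[0,0,0],"hand":0},{"travel":[0,-1.5,0],"twist":[0,0,0],"hand":0},{"travel":[0,-1.5,0],"twist":[0,0,0],"hand":0},{"travel":[0,-0.5,0],"twist":[0,0,0],"hand":0}]' 60
python3 -c "
from h import *
go(.40,-.15,.155,-.15); p=shoot('wrist','w8'); shoot('scene','s8')
crop('s8',200,60,140,110,5,'s8c')"
```

```text
time_s: 7.38
eef_pos: [0.5174, -0.2714, 0.1628]
tool_rot: [-1.571, 0.116, -0.119]
contact_force: [0.7, -0.7, -1.8]
opening: 0.115
t 7.38 pos [ 0.5174 -0.2714  0.1628] yaw -0.15 open 0.115 F [ 0.7 -0.7 -1.8] j [-0.62  0.34 -0.    1.22 -0.    1.1 ]
tool travel cm NOW axes [-13.43   0.72  10.25] in TARGET axes [-13.43   0.78  10.25] twist [0.003 0.    0.003]
```

View pics/w8.png

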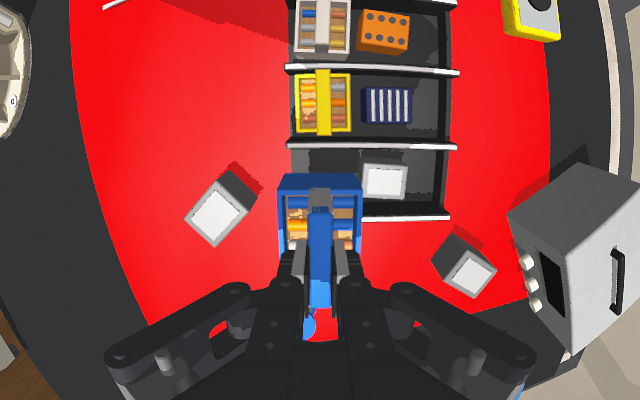

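View pics/s8c.png

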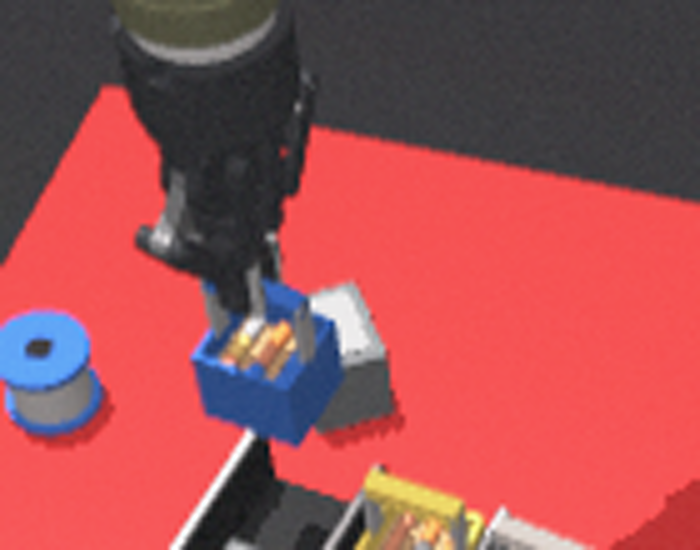

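```bash
python3 -m creep '[{"travel":[-1.2,0,0],"twist":[0,0,0],"hand":0},{"travel":[-2.4,0,0],"twist":[0,0,0],"hand":0},{"travel":[-2.4,0,0],"twist":[0,0,0],"hand":0},{"travel":[-2.4,0,0],"twist":[0,0,0],"hand":0},{"travel":[-2.4,0,1],"twist":[0,0,0],"hand":0},{"travel":[-2.0,0,2],"twist":[0,0,0],"hand":0},{"travel":[-0.6,0,2.4],"twist":[0,0,0],"hand":0},{"travel":[0,0,2.4],"twist":[0,0,0],"hand":0},{"travel":[0,0,1.6],"twist":[0,0,0],"hand":0},{"travel":[0,0,0.6],"twist":[0,0,0],"hand":0},{"travel":[0,0,0],"twist":[0,0,0],"hand":0}]' 60
python3 -c "
from h import *
go(.40,-.15,.042,-.15); p=shoot('wrist','w9'); shoot('scene','s9')
crop('s9',180,40,200,150,4,'s9c')"
```

```text
time_s: 8.4
eef_pos: [0.3872, -0.1446, 0.1494]
tool_rot: [-1.562, 0.13, -0.11]
contact_force: [0.5, 0.6, -3.4]
opening: 0.12
t 8.4 pos [ 0.3872 -0.1446  0.1494] yaw -0.153 open 0.12 F [ 0.5  0.6 -3.4] j [-0.55  0.04 -0.41  1.13 -0.    1.17]
tool travel cm NOW axes [ 1.49 10.72 -0.39] in TARGET axes [ 1.35 10.74 -0.35] twist [-0.004 -0.003 -0.013]
```

View pics/w9.png

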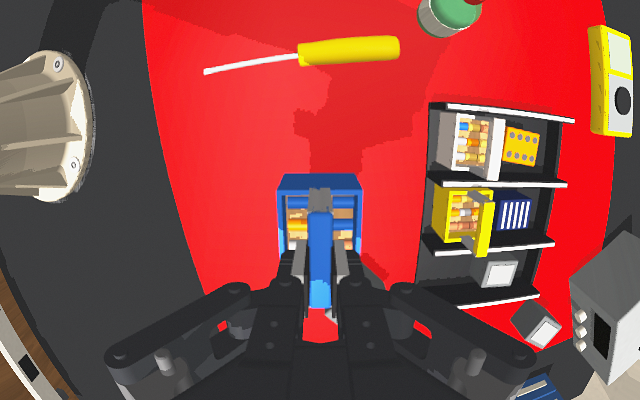

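View pics/s9c.png

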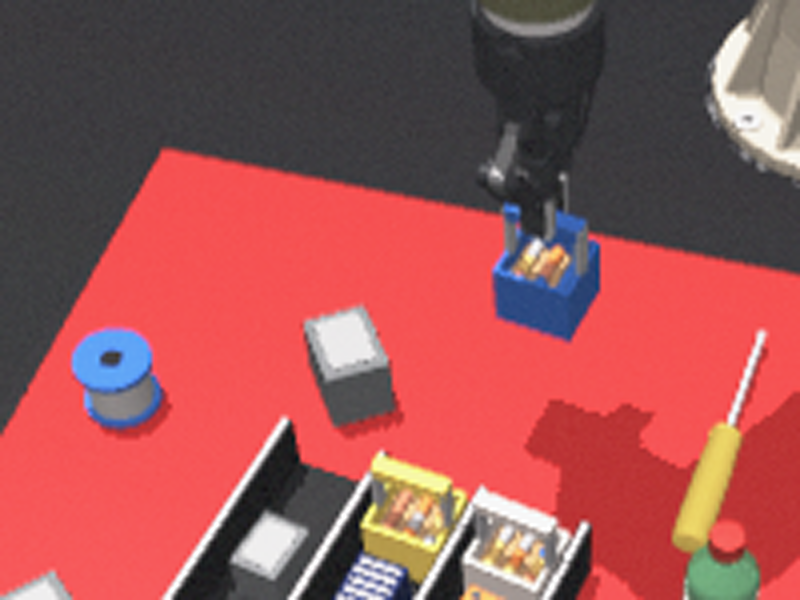

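```bash
python3 -m creep '[{"travel":[1.0,1.0,-0.3],"twist":[0,0,-0.012],"hand":0},{"travel":[0.3,2,0],"twist":[0,0,0],"hand":0},{"travel":[0,2,0],"twist":[0,0,0],"hand":0},{"travel":[0,2,0],"twist":[0,0,0],"hand":0},{"travel":[0,1.5,0],"twist":[0,0,0],"hand":0},{"travel":[0,1,0],"twist":[0,0,0],"hand":0},{"travel":[0,0,0],"twist":[0,0,0],"hand":0}]' 60
python3 -c "
from h import *
go(.40,-.15,.04,-.15)"
```

```text
time_s: 9.08
eef_pos: [0.4046, -0.1606, 0.051]
tool_rot: [-1.57, 0.122, -0.131]
contact_force: [-0.6, 0.9, -2.4]
opening: 0.121
t 9.08 pos [ 0.4046 -0.1606  0.051 ] yaw -0.161 open 0.121 F [-0.6  0.9 -2.4] j [-0.56  0.15 -0.55  0.86  0.    1.17]
tool travel cm NOW axes [-0.63  1.09  0.97] in TARGET axes [-0.61  1.1   0.98] twist [ 0.002 -0.011  0.006]
```

```bash
python3 -m creep '[{"travel":[0,0.4,0],"twist":[0,0,0.005],"hand":0},{"travel":[0,0.4,0],"twist":[0,0,0],"hand":0},{"travel":[0,0.0,0],"twist":[0,0,0],"hand":0}]'
python3 -m creep '[{"travel":[0,0.15,0],"twist":[0,0,0],"hand":0},{"travel":[0,0.15,0],"twist":[0,0,0],"hand":0},{"travel":[0,0.0,0],"twist":[0,0,0],"hand":0}]'
python3 -c "
from h import *
go(.40,-.15,.04,-.15);shoot('scene','s10')
crop('s10',260,60,110,90,6,'s10c')"
```

```text
time_s: 9.33
eef_pos: [0.4052, -0.1631, 0.0426]
tool_rot: [-1.57, 0.128, -0.129]
contact_force: [0.2, 0.2, -1.8]
opening: 0.118
time_s: 9.58
eef_pos: [0.4066, -0.1644, 0.0406]
tool_rot: [-1.571, 0.127, -0.131]
contact_force: [-0.0, 0.9, -2.2]
opening: 0.119
t 9.58 pos [ 0.4066 -0.1644  0.0406] yaw -0.164 open 0.119 F [-0.   0.9 -2.2] j [-0.57  0.17 -0.56  0.84 -0.    1.17]
tool travel cm NOW axes [-0.89  0.06  1.31] in TARGET axes [-0.87  0.06  1.32] twist [ 0.004 -0.014  0.003]
```

View pics/s10c.png

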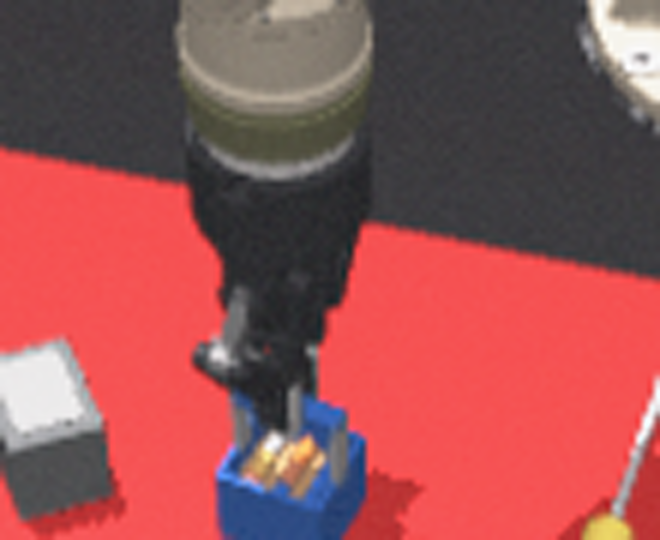

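```bash
python3 -m creep '[{"travel":[0,0.15,0],"twist":[0,0,0],"hand":0},{"travel":[0,0,0],"twist":[0,0,0],"hand":0}]'
python3 -m creep '[{"travel":[0,0.15,0],"twist":[0,0,0],"hand":0},{"travel":[0,0,0],"twist":[0,0,0],"hand":0}]'
python3 -m creep '[{"travel":[0,0.1,0],"twist":[0,0,0],"hand":0},{"travel":[0,0,0],"twist":[0,0,0],"hand":0}]'
```

```text
time_s: 9.8
eef_pos: [0.4072, -0.1645, 0.0398]
tool_rot: [-1.572, 0.125, -0.132]
contact_force: [-0.5, 0.4, -2.9]
opening: 0.118
time_s: 9.97
eef_pos: [0.4077, -0.1648, 0.0398]
tool_rot: [-1.573, 0.124, -0.133]
contact_force: [0.3, 0.2, -2.5]
opening: 0.119
time_s: 10.13
eef_pos: [0.4082, -0.165, 0.0395]
tool_rot: [-1.574, 0.123, -0.134]
contact_force: [-0.2, 0.4, -2.0]
opening: 0.115
```

```bash
python3 -m creep '[{"travel":[0,0.25,0],"twist":[0,0,0],"hand":0},{"travel":[0,0.1,0],"twist":[0,0,0],"hand":0}]'
python3 -m creep '[{"travel":[0,0.25,0],"twist":[0,0,0],"hand":0},{"travel":[0,0.1,0],"twist":[0,0,0],"hand":0}]'
```

```text
time_s: 10.3
eef_pos: [0.409, -0.1655, 0.0394]
tool_rot: [-1.575, 0.12, -0.135]
contact_force: [-0.1, -0.2, -2.8]
opening: 0.118
time_s: 10.47
eef_pos: [0.4098, -0.1659, 0.0394]
tool_rot: [-1.577, 0.118, -0.137]
contact_force: [-1.2, -0.0, -2.1]
opening: 0.116
```

```bash
python3 -c "
from h import *
go(.40,-.15,.04,-.15);shoot('scene','s11');shoot('wrist','w11')
crop('s11',260,100,80,80,7,'s11c')"
```

```text
t 10.47 pos [ 0.4098 -0.1659  0.0394] yaw -0.162 open 0.116 F [-1.2 -0.  -2.1] j [-0.56  0.17 -0.56  0.83 -0.    1.17]
tool travel cm NOW axes [-1.22 -0.09  1.41] in TARGET axes [-1.2  -0.06  1.43] twist [ 0.009 -0.012  0.013]
```

View pics/s11c.png

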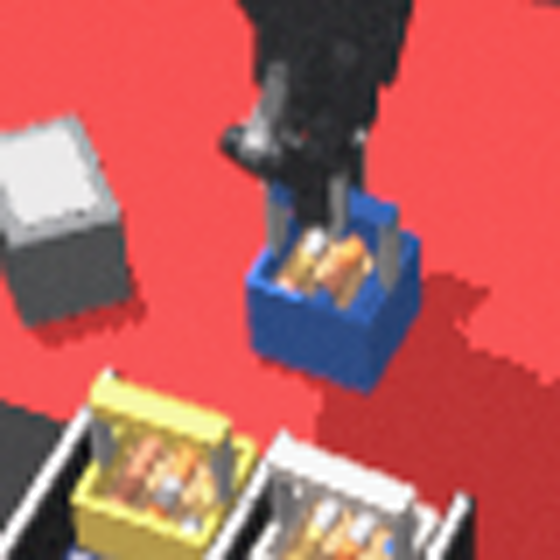

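View pics/w11.png

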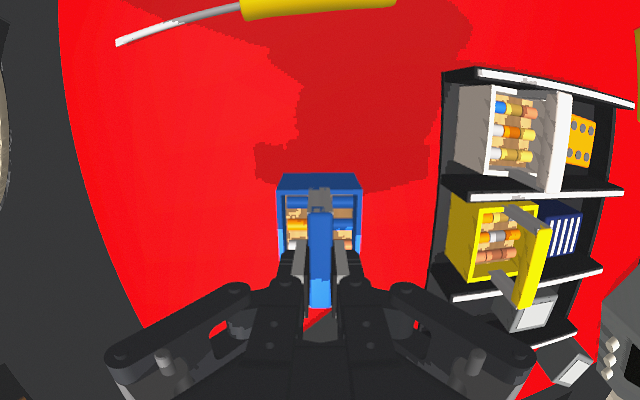

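```bash
python3 - <<'E'
from h import *
s=load("s11")
y=np.array([np.sin(.16),np.cos(.16),0]);x=np.array([np.cos(.16),-np.sin(.16),0])
for z in (0,.01):
    c=np.array([.4098,-.1659,z])
    P=[c+x*i+y*k+[0,0,h] for h in(0,.045) for i,k in((.025,-.027),(.025,.027),(-.025,.027))]
    print(z,(((proj(s,P)-[260,100]+.5)*7)-.5).round(0).tolist())
E
```

```text
0 [[249.0, 349.0], [369.0, 392.0], [421.0, 305.0], [243.0, 276.0], [367.0, 321.0], [421.0, 232.0]]
0.01 [[248.0, 333.0], [369.0, 377.0], [421.0, 289.0], [242.0, 260.0], [367.0, 304.0], [421.0, 215.0]]
```

```bash
python3 -m creep '[{"travel":[0,0,0],"twist":[0,0,0.008],"hand":0.2},{"travel":[0,0,0],"twist":[0,0,0],"hand":0.4},{"travel":[0,0,0],"twist":[0,0,0],"hand":0.4},{"travel":[0,0,0],"twist":[0,0,0],"hand":0.4},{"travel":[0,-1,0],"twist":[0,0,0],"hand":0.4},{"travel":[0,-2,0],"twist":[0,0,0],"hand":0.4},{"travel":[0,-3,0],"twist":[0,0,0],"hand":0.4},{"travel":[0,-3,0],"twist":[0,0,0],"hand":0.4},{"travel":[0,-3,0],"twist":[0,0,0],"hand":0.6}]'
python3 -c "
from h import *
go(.581,-.2795,.15,-.2);shoot('scene','s12');shoot('wrist','w12')
crop('s12',220,90,130,130,5,'s12c')"
```

```text
time_s: 11.32
eef_pos: [0.405, -0.162, 0.1551]
tool_rot: [-1.569, 0.135, -0.12]
contact_force: [0.4, -0.3, 1.1]
opening: 0.525
t 11.32 pos [ 0.405  -0.162   0.1551] yaw -0.163 open 0.525 F [ 0.4 -0.3  1.1] j [-0.56  0.07 -0.36  1.15 -0.01  1.17]
tool travel cm NOW axes [19.28  0.35 -8.74] in TARGET axes [19.59  0.51 -8.01] twist [ 0.003  0.037 -0.01 ]
```

View pics/s12c.png

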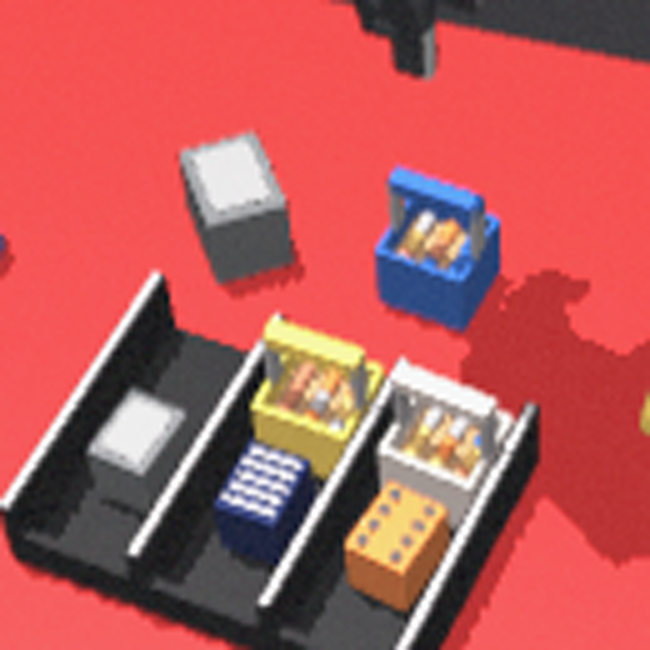

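View pics/w12.png

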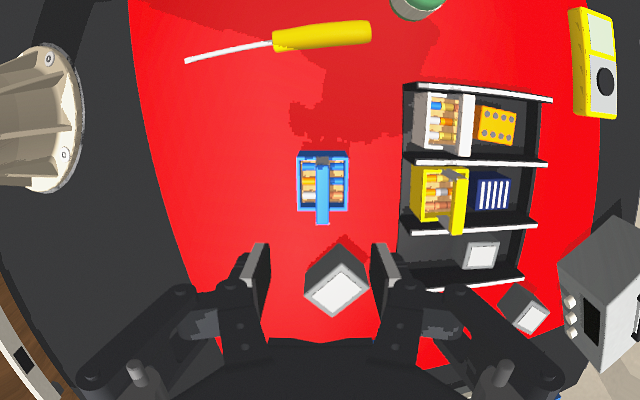

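```bash
python3 -m creep '[{"travel":[2.7,0,-1.2],"twist":[0,0.037,-0.01],"hand":0.75},{"travel":[2.8,0,-1.1],"twist":[0,0,0],"hand":0.75},{"travel":[2.8,0,-1.1],"twist":[0,0,0],"hand":0.75},{"travel":[2.8,0,-1.1],"twist":[0,0,0],"hand":0.75},{"travel":[2.8,0,-1.1],"twist":[0,0,0],"hand":0.75},{"travel":[2.8,0,-1.1],"twist":[0,0,0],"hand":0.75},{"travel":[2.0,0,-0.8],"twist":[0,0,0],"hand":0.75},{"travel":[0.5,0,-0.2],"twist":[0,0,0],"hand":0.75},{"travel":[0,0,0],"twist":[0,0,0],"hand":0.75}]'
python3 -c "
from h import *
go(.581,-.2795,.11,-.2);shoot('wrist','w13');shoot('scene','s13')"
```

```text
time_s: 12.17
eef_pos: [0.5873, -0.2803, 0.1527]
tool_rot: [-1.57, 0.154, -0.162]
contact_force: [-0.5, 0.0, 0.2]
opening: 0.751
t 12.17 pos [ 0.5873 -0.2803  0.1527] yaw -0.201 open 0.751 F [-0.5  0.   0.2] j [-0.57  0.47  0.17  1.26 -0.    1.2 ]
tool travel cm NOW axes [-0.66  4.27 -0.03] in TARGET axes [-0.63  4.27 -0.04] twist [ 0.004 -0.001  0.006]
```

View pics/w13.png

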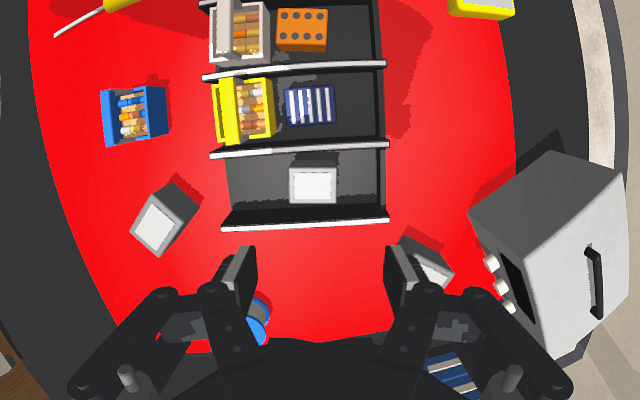

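```bash
python3 - <<'E'
from h import *
crop("w13",270,150,90,60,8,"w13c"); crop("w13",80,70,110,90,6,"w13d")
E
```

```text
(no output)
```

View pics/w13c.png

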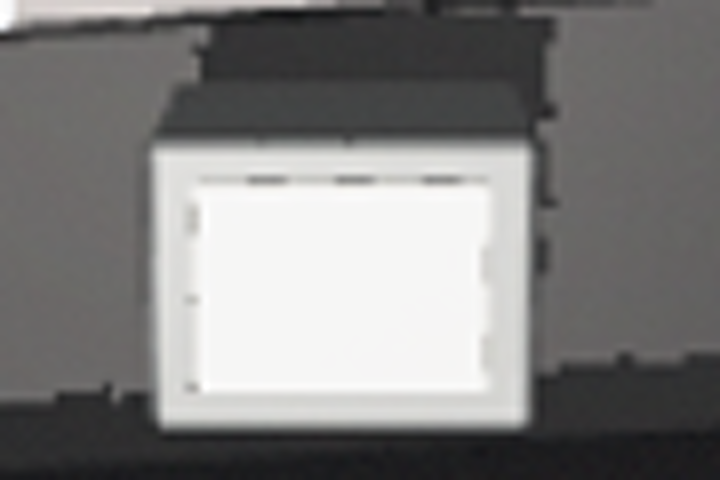

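```bash
python3 - <<'E'
from h import *
p=load("w13")
f=lambda L:[((u+.5)/8-.5+270,(v+.5)/8-.5+150) for u,v in L]
def rep(n,L,z):
    P=back(p,f(L),z,True); a=(P[0]+P[1]-P[2]-P[3])/2; b=(P[1]+P[2]-P[0]-P[3])/2
    print(n,"mean",P.mean(0).round(4),"len y,x",np.linalg.norm(a).round(4),np.linalg.norm(b).round(4),"yaw",np.arctan2(-a[0],a[1]).round(3),np.arctan2(b[1],b[0]).round(3))
rep("tr",[(152,142),(537,142),(528,431),(156,428)],.046)
E
```

```text
tr mean [ 0.5808 -0.2795  0.046 ] len y,x 0.0352 0.0447 yaw -0.215 -0.207
```

```bash
python3 -m creep '[{"travel":[-0.65,1,0],"twist":[0,0.01,0.006],"hand":0.75},{"travel":[0,2,0],"twist":[0,0,0],"hand":0.75},{"travel":[0,2.5,0],"twist":[0,0,0],"hand":0.75},{"travel":[0,2.5,0],"twist":[0,0,0],"hand":0.75},{"travel":[0,1.5,0],"twist":[0,0,0],"hand":0.75},{"travel":[0,0,0],"twist":[0,0,0],"hand":0.75}]'
python3 -c "
from h import *
go(.581,-.2795,-.02,-.21);shoot('wrist','w14');shoot('scene','s14')
crop('s14',200,80,130,130,6,'s14c')"
```

```text
time_s: 12.77
eef_pos: [0.573, -0.2731, 0.0585]
tool_rot: [-1.569, 0.166, -0.164]
contact_force: [-0.8, 0.7, -0.1]
opening: 0.748
t 12.77 pos [ 0.573  -0.2731  0.0585] yaw -0.21 open 0.748 F [-0.8  0.7 -0.1] j [-0.57  0.5  -0.03  1.05 -0.    1.21]
tool travel cm NOW axes [ 0.92  7.85 -0.42] in TARGET axes [ 0.92  7.85 -0.46] twist [ 0.004  0.    -0.001]
```

View pics/w14.png

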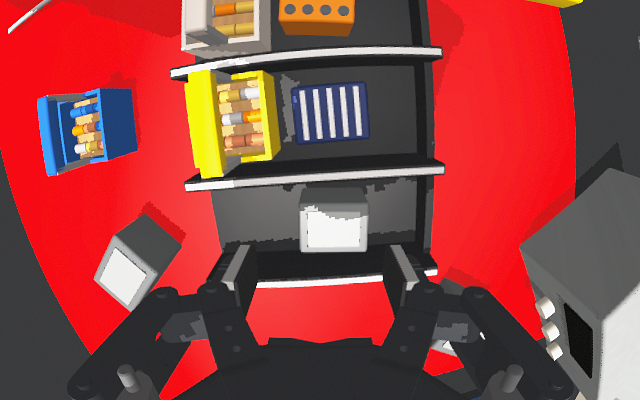

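View pics/s14c.png

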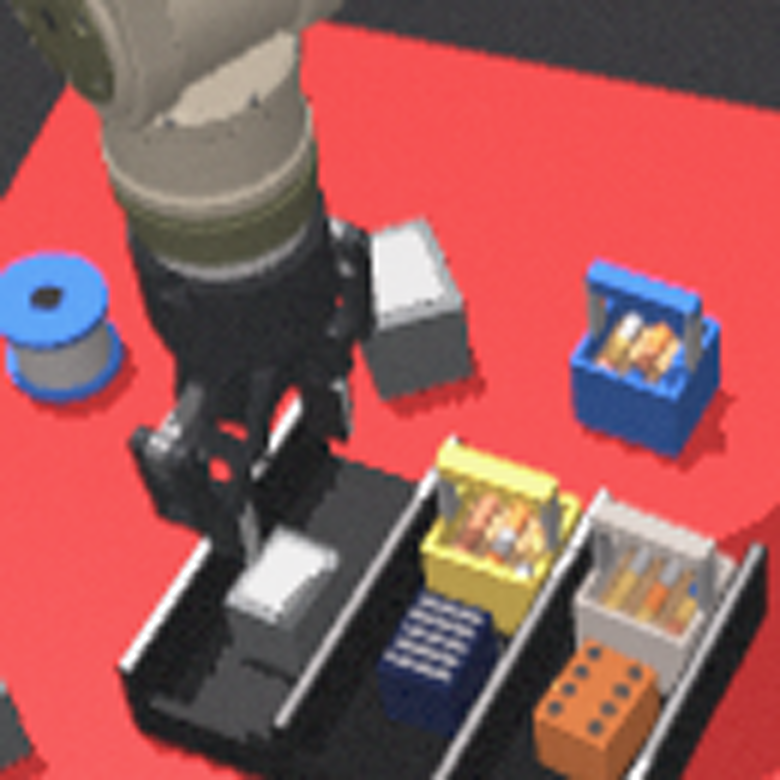

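```bash
python3 -m creep '[{"travel":[0.9,0,-0.4],"twist":[0,0,0],"hand":0.75},{"travel":[0,0,0],"twist":[0,0,0],"hand":0.75},{"travel":[0,0,0],"twist":[0,0,0],"hand":0.75}]'
python3 -c "
from h import *
go(.581,-.2795,-.02,-.21)"
```

```text
time_s: 13.12
eef_pos: [0.5835, -0.2801, 0.0667]
tool_rot: [-1.573, 0.159, -0.17]
contact_force: [-0.1, -0.1, -0.1]
opening: 0.747
t 13.12 pos [ 0.5835 -0.2801  0.0667] yaw -0.209 open 0.747 F [-0.1 -0.1 -0.1] j [-0.57  0.51  0.01  1.06 -0.    1.21]
tool travel cm NOW axes [-0.33  8.67  0.07] in TARGET axes [-0.26  8.67  0.01] twist [0.007 0.001 0.008]
```

```bash
python3 -m creep '[{"travel":[-0.2,1,0],"twist":[0.005,0,0.006],"hand":0.75},{"travel":[0,1,0],"twist":[0,0,0],"hand":0.75},{"travel":[0,1,0],"twist":[0,0,0],"hand":0.75},{"travel":[0,0.5,0],"twist":[0,0,0],"hand":0.75},{"travel":[0,0,0],"twist":[0,0,0],"hand":0.75},{"travel":[0,0,0],"twist":[0,0,0],"hand":0.75}]'
python3 -c "
from h import *
go(.581,-.2795,-.02,-.21);shoot('wrist','w15');shoot('scene','s15')
crop('s15',220,100,80,100,7,'s15c')"
```

```text
time_s: 13.62
eef_pos: [0.5816, -0.2798, 0.0307]
tool_rot: [-1.568, 0.161, -0.167]
contact_force: [0.5, -1.0, 0.6]
opening: 0.747
t 13.62 pos [ 0.5816 -0.2798  0.0307] yaw -0.209 open 0.747 F [ 0.5 -1.   0.6] j [-0.57  0.53 -0.04  0.99 -0.    1.21]
tool travel cm NOW axes [-0.09  5.07  0.03] in TARGET axes [-0.07  5.07  0.01] twist [0.003 0.001 0.004]
```

View pics/w15.png

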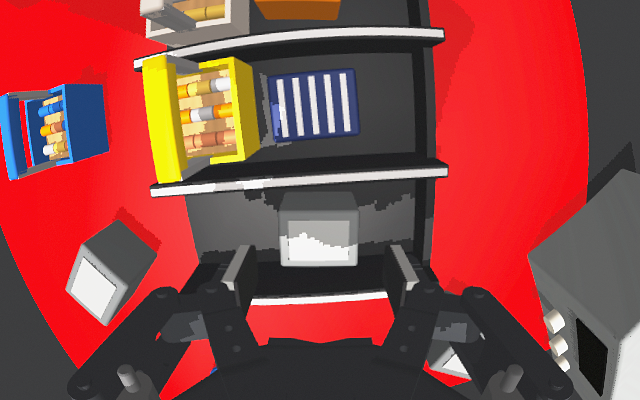

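View pics/s15c.png

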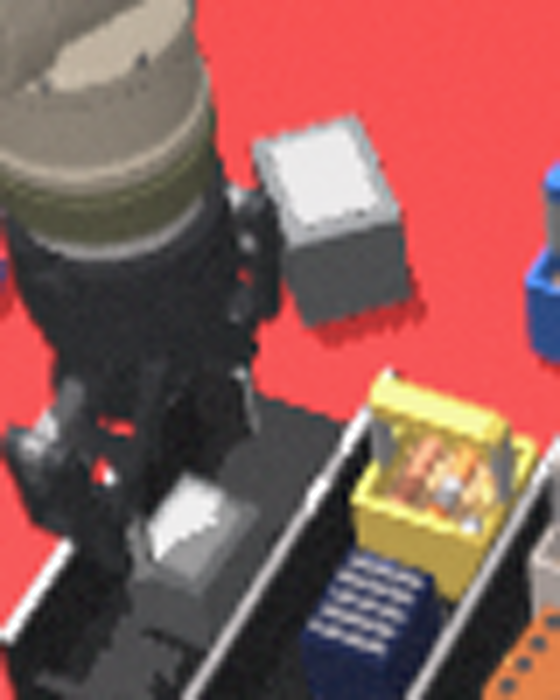

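```bash
python3 -m creep '[{"travel":[-0.1,1,0],"twist":[0.003,0,0.004],"hand":0.75},{"travel":[0,1,0],"twist":[0,0,0],"hand":0.75},{"travel":[0,1,0],"twist":[0,0,0],"hand":0.75},{"travel":[0,0.5,0],"twist":[0,0,0],"hand":0.75},{"travel":[0,0,0],"twist":[0,0,0],"hand":0.75},{"travel":[0,0,0],"twist":[0,0,0],"hand":0.75}]'
python3 -c "
from h import *
go(.581,-.2795,-.02,-.21);shoot('wrist','w16');shoot('scene','s16')
crop('s16',210,110,90,100,7,'s16c');crop('w16',200,180,240,150,3,'w16c')"
```

```text
time_s: 14.22
eef_pos: [0.581, -0.2799, -0.0077]
tool_rot: [-1.565, 0.164, -0.165]
contact_force: [-0.0, -0.1, 0.3]
opening: 0.747
t 14.22 pos [ 0.581  -0.2799 -0.0077] yaw -0.209 open 0.747 F [-0.  -0.1  0.3] j [-0.57  0.57 -0.08  0.92  0.    1.21]
tool travel cm NOW axes [-0.01  1.23  0.04] in TARGET axes [-0.01  1.23  0.04] twist [-0.     0.001  0.001]
```

View pics/w16c.png

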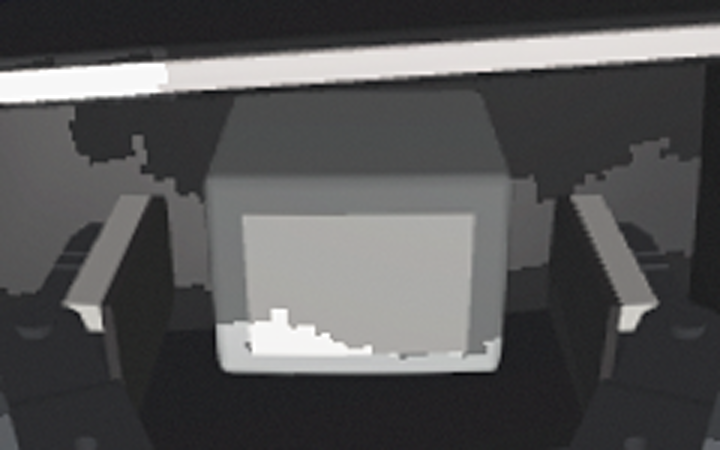

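View pics/s16c.png

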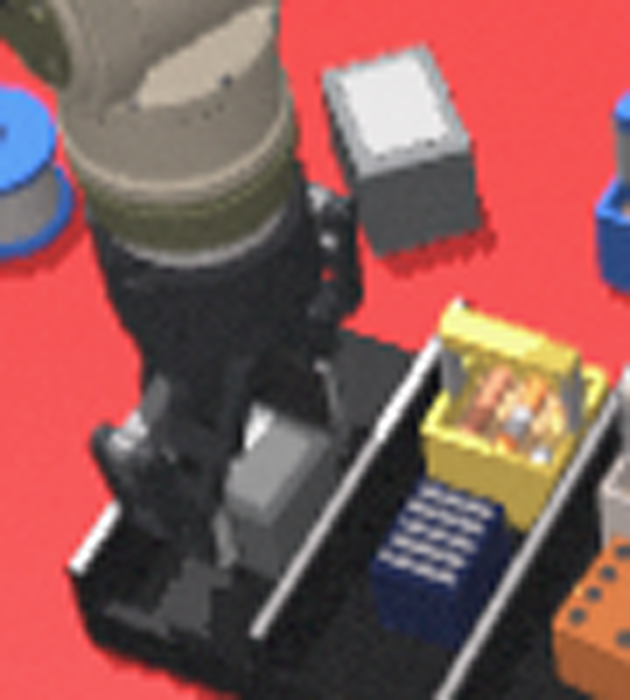

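```bash
python3 -m creep '[{"travel":[0,0.6,0],"twist":[0,0,0],"hand":0.75},{"travel":[0,0.5,0],"twist":[0,0,0],"hand":0.75},{"travel":[0,0,0],"twist":[0,0,0],"hand":0.75}]'
python3 -c "
from h import *
go(.581,-.2795,-.02,-.21)"
python3 -m creep '[{"travel":[0,0,0],"twist":[0,0,0],"hand":0.6},{"travel":[0,0,0],"twist":[0,0,0],"hand":0.5},{"travel":[0,0,0],"twist":[0,0,0],"hand":0.3},{"travel":[0,0,0],"twist":[0,0,0],"hand":0.2},{"travel":[0,0,0],"twist":[0,0,0],"hand":0.2},{"travel":[0,0,0],"twist":[0,0,0],"hand":0.2}]' 50
python3 -c "
from h import *
go(.581,-.2795,-.02,-.21);shoot('wrist','w17');shoot('scene','s17')
crop('s17',210,110,90,100,7,'s17c');crop('w17',200,180,240,150,3,'w17c')"
```

```text
time_s: 14.57
eef_pos: [0.5824, -0.2807, -0.0178]
tool_rot: [-1.566, 0.161, -0.167]
contact_force: [-0.1, 0.4, 0.0]
opening: 0.752
t 14.57 pos [ 0.5824 -0.2807 -0.0178] yaw -0.209 open 0.752 F [-0.1  0.4  0. ] j [-0.57  0.58 -0.09  0.9   0.    1.21]
tool travel cm NOW axes [-0.16  0.22  0.09] in TARGET axes [-0.16  0.22  0.08] twist [0.001 0.001 0.004]
time_s: 15.07
eef_pos: [0.5821, -0.2806, -0.0178]
tool_rot: [-1.566, 0.162, -0.167]
contact_force: [0.2, -0.0, -0.8]
opening: 0.53
t 15.07 pos [ 0.5821 -0.2806 -0.0178] yaw -0.209 open 0.53 F [ 0.2 -0.  -0.8] j [-0.57  0.58 -0.09  0.9   0.    1.21]
tool travel cm NOW axes [-0.13  0.22  0.08] in TARGET axes [-0.13  0.22  0.08] twist [0.001 0.001 0.003]
```

View pics/w17c.png

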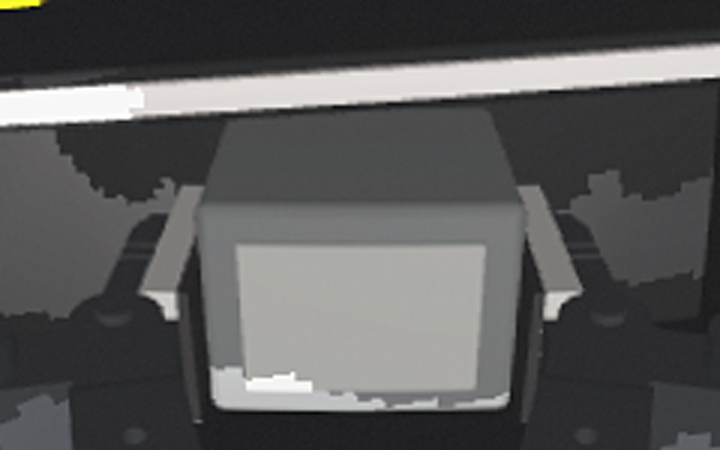

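View pics/s17c.png

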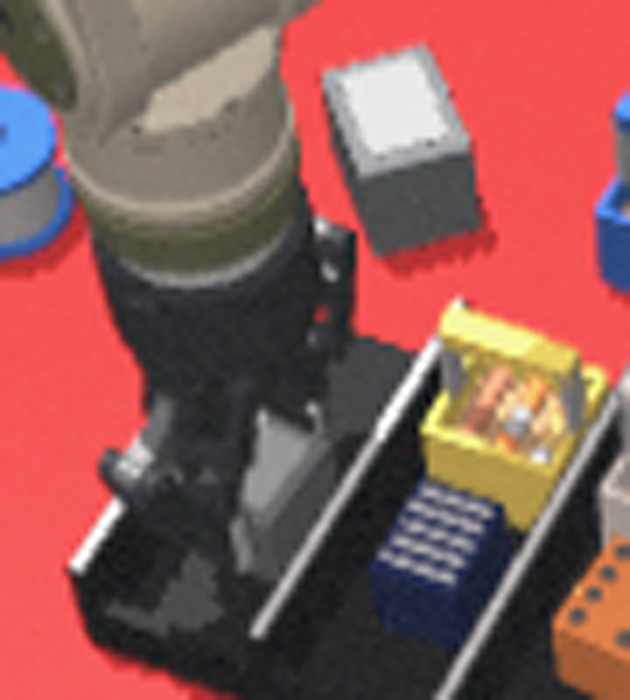

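```bash
python3 -m creep '[{"travel":[0,-0.5,0],"twist":[0,0,0],"hand":0.2},{"travel":[0,-1,0],"twist":[0,0,0],"hand":0.2},{"travel":[0,-1.5,0],"twist":[0,0,0],"hand":0.2},{"travel":[0,-2,0],"twist":[0,0,0],"hand":0.2},{"travel":[0,-2,0],"twist":[0,0,0],"hand":0.2},{"travel":[0,-2,0],"twist":[0,0,0],"hand":0.2},{"travel":[0,-2,0],"twist":[0,0,0],"hand":0.2},{"travel":[0,-2,0],"twist":[0,0,0],"hand":0.2},{"travel":[0,-2,0],"twist":[0,0,0],"hand":0.2},{"travel":[0,-1,0],"twist":[0,0,0],"hand":0.2},{"travel":[0,0,0],"twist":[0,0,0],"hand":0.2}]' 70
python3 -c "
from h import *
go(.50,.12,.15,1.6);shoot('wrist','w18');shoot('scene','s18')
crop('w18',200,180,240,150,3,'w18c')"
```

```text
time_s: 16.08
eef_pos: [0.5776, -0.2775, 0.1515]
tool_rot: [-1.561, 0.168, -0.16]
contact_force: [0.8, -0.5, -3.1]
opening: 0.528
t 16.08 pos [ 0.5776 -0.2775  0.1515] yaw -0.209 open 0.528 F [ 0.8 -0.5 -3.1] j [-0.57  0.46  0.15  1.27  0.    1.21]
tool travel cm NOW axes [-15.83   0.34  37.27] in TARGET axes [39.96  0.15  6.6 ] twist [-0.007 -1.809 -0.002]
```

View pics/w18.png

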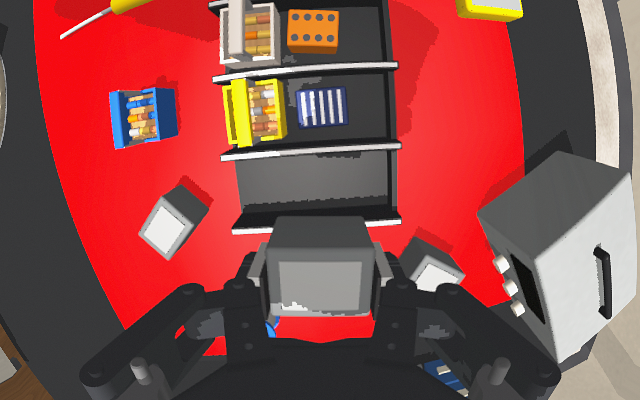

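View pics/s18.png

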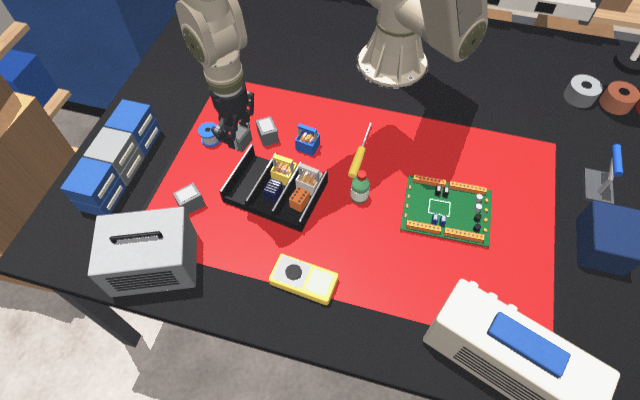

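```bash
python3 -m creep '[{"travel":[0,0,0],"twist":[0,-0.12,0],"hand":0.2},{"travel":[0,0,0],"twist":[0,-0.12,0],"hand":0.2},{"travel":[0,0,0],"twist":[0,-0.12,0],"hand":0.2},{"travel":[0,0,0],"twist":[0,-0.12,0],"hand":0.2},{"travel":[0,0,0],"twist":[0,-0.12,0],"hand":0.2},{"travel":[0,0,0],"twist":[0,-0.12,0],"hand":0.2},{"travel":[0,0,0],"twist":[0,-0.12,0],"hand":0.2},{"travel":[0,0,0],"twist":[0,-0.12,0],"hand":0.2},{"travel":[0,0,0],"twist":[0,-0.12,0],"hand":0.2},{"travel":[0,0,0],"twist":[0,-0.12,0],"hand":0.2},{"travel":[0,0,0],"twist":[0,-0.12,0],"hand":0.2},{"travel":[0,0,0],"twist":[0,-0.12,0],"hand":0.2},{"travel":[0,0,0],"twist":[0,-0.12,0],"hand":0.2},{"travel":[0,0,0],"twist":[0,-0.12,0],"hand":0.2},{"travel":[0,0,0],"twist":[0,-0.12,0],"hand":0.2},{"travel":[0,0,0],"twist":[0,0,0],"hand":0.2}]'
python3 -c "
from h import *
go(.5247,.2215,.15,1.614)"
```

```text
time_s: 17.52
eef_pos: [0.5616, -0.2672, 0.1212]
tool_rot: [-1.105, -1.26, 1.275]
contact_force: [-0.1, -0.2, -3.3]
opening: 0.525
t 17.52 pos [ 0.5616 -0.2672  0.1212] yaw 1.665 open 0.525 F [-0.1 -0.2 -3.3] j [-0.57  0.48  0.11  1.25  0.   -0.67]
tool travel cm NOW axes [49.07 -1.2  -0.87] in TARGET axes [48.98 -2.88  1.58] twist [-0.044  0.052  0.034]
```

```bash
python3 -m creep '[{"travel":[0,-2,0],"twist":[-0.044,0.05,0.034],"hand":0.2},{"travel":[0,-2.0,0],"twist":[0,0,0],"hand":0.2},{"travel":[0,0,0],"twist":[0,0,0],"hand":0.2},{"travel":[0,0,0],"twist":[0,0,0],"hand":0.2}]'
python3 -c "
from h import *
go(.5247,.2215,.16,1.614)"
```

```text
time_s: 17.85
eef_pos: [0.5576, -0.2647, 0.1522]
tool_rot: [-1.178, -1.226, 1.231]
contact_force: [-0.2, 1.0, -3.6]
opening: 0.53
t 17.85 pos [ 0.5576 -0.2647  0.1522] yaw 1.601 open 0.53 F [-0.2  1.  -3.6] j [-0.57  0.43  0.1   1.26 -0.   -0.6 ]
tool travel cm NOW axes [48.7  -0.31  1.82] in TARGET axes [48.72 -0.78  1.19] twist [-0.013 -0.013  0.009]
```

```bash
python3 -m creep '[{"travel":[2,0,0.1],"twist":[-0.013,-0.013,0.009],"hand":0.2},{"travel":[3.5,0,0.15],"twist":[0,0,0],"hand":0.2},{"travel":[3.5,0,0.15],"twist":[0,0,0],"hand":0.2},{"travel":[3.5,0,0.15],"twist":[0,0,0],"hand":0.2},{"travel":[3.5,0,0.15],"twist":[0,0,0],"hand":0.2},{"travel":[3.5,0,0.15],"twist":[0,0,0],"hand":0.2},{"travel":[3.5,0,0.15],"twist":[0,0,0],"hand":0.2},{"travel":[3.5,0,0.15],"twist":[0,0,0],"hand":0.2}]'
python3 -c "
from h import *
go(.5247,.2215,.16,1.614)"
```

```text
time_s: 18.52
eef_pos: [0.5352, 0.0012, 0.1405]
tool_rot: [-1.196, -1.215, 1.224]
contact_force: [0.7, 0.6, -2.7]
opening: 0.525
t 18.52 pos [0.5352 0.0012 0.1405] yaw 1.586 open 0.525 F [ 0.7  0.6 -2.7] j [-0.15  0.27 -0.16  1.15 -0.   -0.16]
tool travel cm NOW axes [22.04 -1.94  0.72] in TARGET axes [22.05 -1.95  0.09] twist [-0.008 -0.028  0.   ]
```

```bash
python3 -m creep '[{"travel":[3.5,-0.8,0.1],"twist":[-0.008,-0.028,0],"hand":0.2},{"travel":[3.5,-0.8,0],"twist":[0,0,0],"hand":0.2},{"travel":[3.5,-0.4,0],"twist":[0,0,0],"hand":0.2},{"travel":[3.5,0,0],"twist":[0,0,0],"hand":0.2},{"travel":[3,0,0],"twist":[0,0,0],"hand":0.2},{"travel":[2,0,0],"twist":[0,0,0],"hand":0.2},{"travel":[1,0,0],"twist":[0,0,0],"hand":0.2},{"travel":[0,0,0],"twist":[0,0,0],"hand":0.2},{"travel":[0,0,0],"twist":[0,0,0],"hand":0.2}]'
python3 -c "
from h import *
go(.5247,.2215,.15,1.614);shoot('wrist','w19');shoot('scene','s19');shoot('top','t19')"
```

```text
time_s: 19.27
eef_pos: [0.5199, 0.2178, 0.1502]
tool_rot: [-1.18, -1.23, 1.244]
contact_force: [0.4, -0.4, -3.9]
opening: 0.527
t 19.27 pos [0.5199 0.2178 0.1502] yaw 1.612 open 0.527 F [ 0.4 -0.4 -3.9] j [ 0.25  0.32 -0.06  1.2   0.    0.21]
tool travel cm NOW axes [ 0.35  0.01 -0.49] in TARGET axes [ 0.35  0.02 -0.49] twist [-0.013 -0.002  0.001]
```

View pics/w19.png

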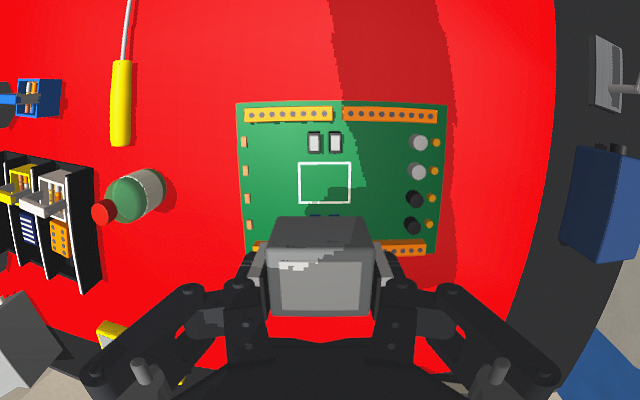

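View pics/s19.png

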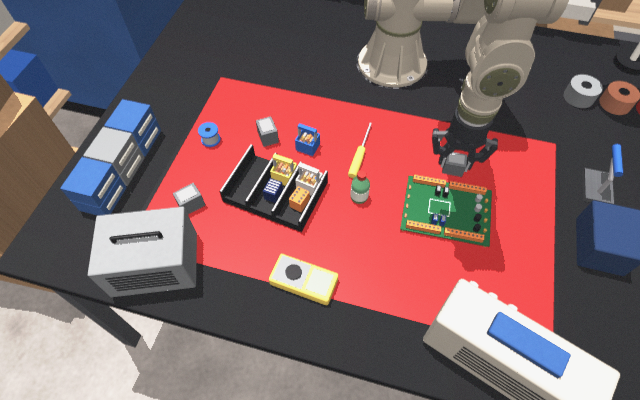

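```bash
python3 - <<'E'
from h import *
crop("w19",285,150,80,65,9,"w19c"); crop("w19",250,205,145,125,5,"w19d")
E
```

```text
(no output)
```

View pics/w19c.png

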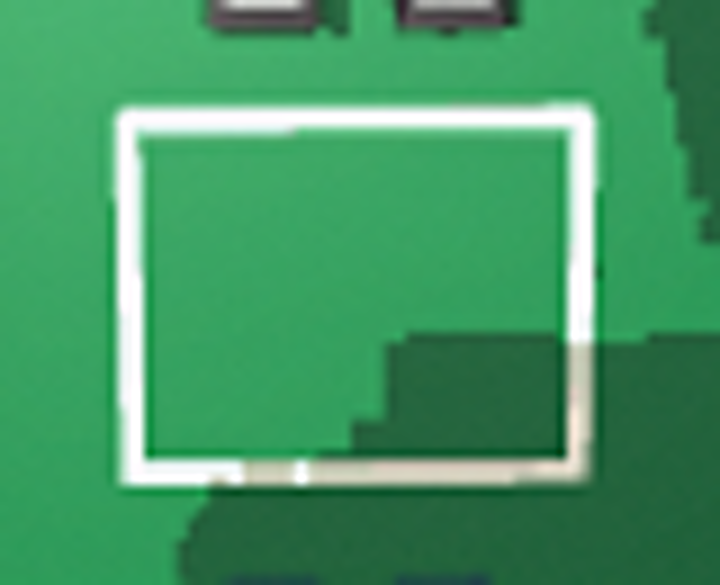

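View pics/w19d.png

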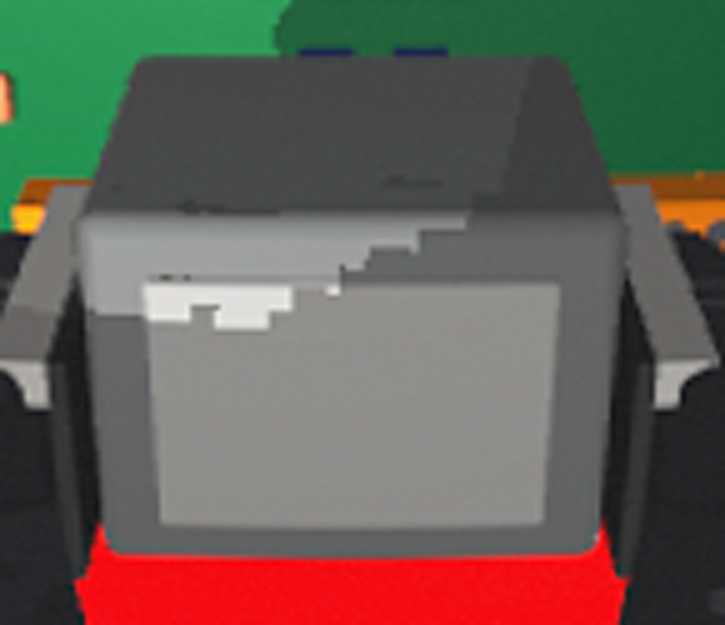

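```bash
python3 - <<'E'
from h import *
p=load("w19")
g=lambda L,k,ox,oy:[((u+.5)/k-.5+ox,(v+.5)/k-.5+oy) for u,v in L]
def rep(n,uv,z):
    P=back(p,uv,z,True); a=(P[0]+P[1]-P[2]-P[3])/2; b=(P[1]+P[2]-P[0]-P[3])/2
    print(n,P[:,:2].round(4).tolist(),"mean",P.mean(0).round(4),"len",np.linalg.norm(a).round(4),np.linalg.norm(b).round(4),"ang",np.arctan2(a[1],a[0]).round(3),np.arctan2(b[1],b[0]).round(3)); return P
rep("outline",g([(115,105),(597,103),(590,485),(120,487)],9,285,150),.014)
T=np.array([.5199,.2178,.1502]); Rm=R.from_rotvec([-1.18,-1.23,1.244]).as_matrix()
for h in (.0638,.060,.068):
    P=rep("block",g([(80,212),(625,212),(600,551),(105,551)],5,250,205),T[2]+h); print((Rm.T@(P.mean(0)-T)*1000).round(1))
    P=back(p,g([(138,58),(574,58)],5,250,205),T[2]+h-.04,True); print("bottom edge",((P-T)@Rm*1000).round(1).tolist())
E
```

```text
outline [[0.4999, 0.1933], [0.4973, 0.2481], [0.5428, 0.2503], [0.5453, 0.195]] mean [0.5213 0.2217 0.014 ] len 0.0455 0.0551 ang -3.099 1.617
block [[0.5012, 0.1942], [0.4994, 0.2384], [0.5341, 0.2403], [0.5359, 0.1952]] mean [0.5177 0.217  0.214 ] len 0.0347 0.0447 ang -3.1 1.612
[ -0.6 -63.8   3.1]
bottom edge [[-23.2, -23.6, 18.9], [22.8, -23.5, 18.9]]
block [[0.5031, 0.1935], [0.5012, 0.2392], [0.537, 0.2412], [0.5389, 0.1946]] mean [0.5201 0.2171 0.2102] len 0.0359 0.0462 ang -3.1 1.612
[ -0.6 -60.    0.6]
bottom edge [[-23.8, -19.8, 17.5], [23.3, -19.8, 17.5]]
block [[0.4992, 0.1949], [0.4975, 0.2375], [0.5308, 0.2393], [0.5326, 0.1959]] mean [0.515  0.2169 0.2182] len 0.0334 0.043 ang -3.1 1.612
[ -0.6 -67.9   5.7]
bottom edge [[-22.6, -27.8, 20.5], [22.1, -27.7, 20.5]]
```

```bash
python3 -m creep '[{"travel":[0.4,1,-0.3],"twist":[-0.013,-0.002,0],"hand":0.2},{"travel":[0,2,0],"twist":[0,0,0],"hand":0.2},{"travel":[0,2,0],"twist":[0,0,0],"hand":0.2},{"travel":[0,2,0],"twist":[0,0,0],"hand":0.2},{"travel":[0,2,0],"twist":[0,0,0],"hand":0.2},{"travel":[0,1.5,0],"twist":[0,0,0],"hand":0.2},{"travel":[0,0.5,0],"twist":[0,0,0],"hand":0.2},{"travel":[0,0,0],"twist":[0,0,0],"hand":0.2},{"travel":[0,0,0],"twist":[0,0,0],"hand":0.2}]'
python3 -c "
from h import *
go(.5232,.2221,.02,1.614)"
```

```text
time_s: 20.17
eef_pos: [0.5291, 0.2086, 0.0395]
tool_rot: [-1.205, -1.23, 1.22]
contact_force: [-0.8, -0.3, -2.4]
opening: 0.528
t 20.17 pos [0.5291 0.2086 0.0395] yaw 1.591 open 0.528 F [-0.8 -0.3 -2.4] j [ 0.24  0.39 -0.25  0.93 -0.    0.22]
tool travel cm NOW axes [1.36 1.94 0.57] in TARGET axes [1.37 1.95 0.53] twist [ 0.008 -0.023 -0.   ]
```

```bash
python3 -m creep '[{"travel":[1.2,0,0.5],"twist":[0.008,-0.023,0],"hand":0.2},{"travel":[0,0,0],"twist":[0,0,0],"hand":0.2},{"travel":[0,0,0],"twist":[0,0,0],"hand":0.2}]'
python3 -c "
from h import *
go(.5232,.2221,.02,1.614)"
```

```text
time_s: 20.42
eef_pos: [0.5259, 0.2204, 0.0425]
tool_rot: [-1.191, -1.243, 1.238]
contact_force: [1.0, 0.4, -2.9]
opening: 0.523
t 20.42 pos [0.5259 0.2204 0.0425] yaw 1.613 open 0.523 F [ 1.   0.4 -2.9] j [ 0.26  0.39 -0.23  0.94  0.    0.21]
tool travel cm NOW axes [0.18 2.24 0.27] in TARGET axes [0.18 2.25 0.26] twist [ 0.003 -0.001  0.001]
```

```bash
python3 -m creep '[{"travel":[0.15,1,0.25],"twist":[0.002,0,0],"hand":0.2},{"travel":[0,0.8,0],"twist":[0,0,0],"hand":0.2},{"travel":[0,0,0],"twist":[0,0,0],"hand":0.2},{"travel":[0,0,0],"twist":[0,0,0],"hand":0.2}]'
python3 -c "
from h import *
go(.5232,.2221,-.0098,1.614);shoot('wrist','w20');shoot('scene','s20')
crop('w20',240,110,160,130,5,'w20c');crop('s20',400,120,100,80,7,'s20c')"
```

```text
time_s: 20.75
eef_pos: [0.525, 0.223, 0.025]
tool_rot: [-1.192, -1.246, 1.237]
contact_force: [-0.2, -1.4, -4.3]
opening: 0.523
t 20.75 pos [0.525 0.223 0.025] yaw 1.614 open 0.523 F [-0.2 -1.4 -4.3] j [ 0.26  0.41 -0.26  0.9   0.    0.22]
tool travel cm NOW axes [-0.09  3.48  0.2 ] in TARGET axes [-0.09  3.48  0.18] twist [ 0.006 -0.     0.002]
```

View pics/w20c.png

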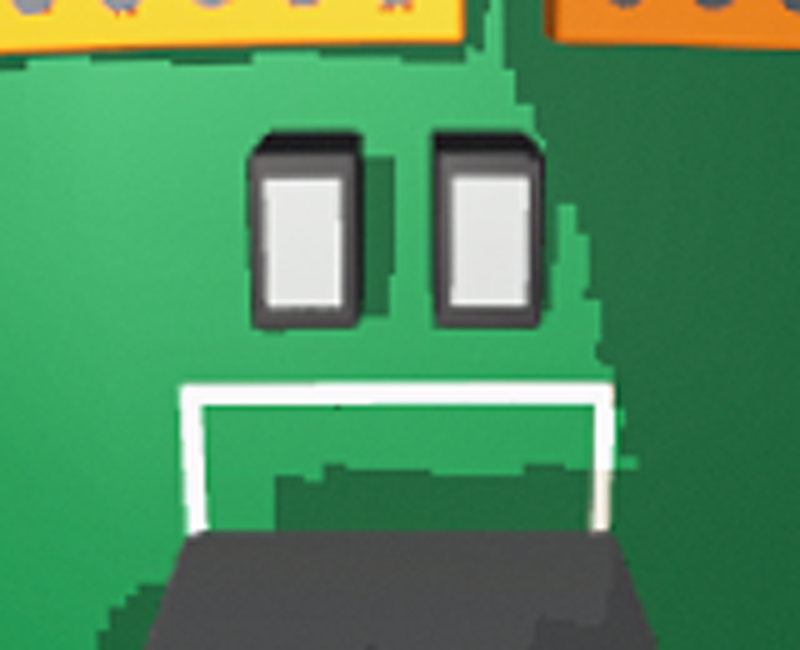

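View pics/s20c.png

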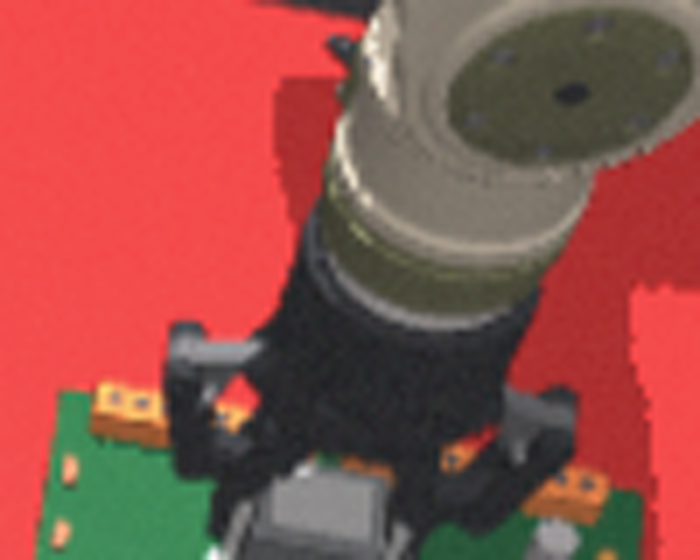

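```bash
python3 - <<'E'
from h import *
p=load("w20")
g=lambda L,k,ox,oy:[((u+.5)/k-.5+ox,(v+.5)/k-.5+oy) for u,v in L]
bx=np.array([np.cos(.043),np.sin(.043),0])
P=back(p,g([(181,383),(614,383)],5,240,110),.014,True); print("outline edge",P.round(4),np.linalg.norm(P[1]-P[0]),np.arctan2(*(P[1]-P[0])[[1,0]]),"centre",(P.mean(0)+bx*.0225).round(4))
for zb in(.0488,.046):
    Q=back(p,g([(187,533),(614,533)],5,240,110),zb,True); print("block edge",Q.round(4),np.linalg.norm(Q[1]-Q[0]),np.arctan2(*(Q[1]-Q[0])[[1,0]]),"centre",(Q.mean(0)+bx*.018).round(4))
print(p["cam_to_world"][:3,3])
E
```

```text
outline edge [[0.5002 0.1936 0.014 ]
 [0.4978 0.2478 0.014 ]] 0.05429337964919469 1.6142128040098966 centre [0.5215 0.2217 0.014 ]
block edge [[0.5068 0.1989 0.0488]
 [0.5049 0.2438 0.0488]] 0.04491440148842441 1.6141476662501721 centre [0.5238 0.2221 0.0488]
block edge [[0.5079 0.1985 0.046 ]
 [0.5059 0.2442 0.046 ]] 0.045744915138056404 1.6141476662501704 centre [0.5249 0.2222 0.046 ]
[0.4485004  0.21867114 0.20022475]
```

```bash
python3 -m creep '[{"travel":[-0.03,1,0.25],"twist":[0.006,0,0.002],"hand":0.2},{"travel":[0,0.8,0],"twist":[0,0,0],"hand":0.2},{"travel":[0,0.3,0],"twist":[0,0,0],"hand":0.2},{"travel":[0,0,0],"twist":[0,0,0],"hand":0.2},{"travel":[0,0,0],"twist":[0,0,0],"hand":0.2}]'
python3 -c "
from h import *
go(.5224,.2226,-.0098,1.614);shoot('wrist','w21')
crop('w21',240,130,160,110,5,'w21c')"
```

```text
time_s: 21.27
eef_pos: [0.5223, 0.2222, 0.0016]
tool_rot: [-1.189, -1.239, 1.242]
contact_force: [0.6, 0.4, -2.6]
opening: 0.528
t 21.27 pos [0.5223 0.2222 0.0016] yaw 1.613 open 0.528 F [ 0.6  0.4 -2.6] j [ 0.26  0.43 -0.29  0.85 -0.    0.22]
tool travel cm NOW axes [ 0.04  1.14 -0.02] in TARGET axes [ 0.03  1.14 -0.01] twist [-0.001 -0.001 -0.001]
```

View pics/w21c.png

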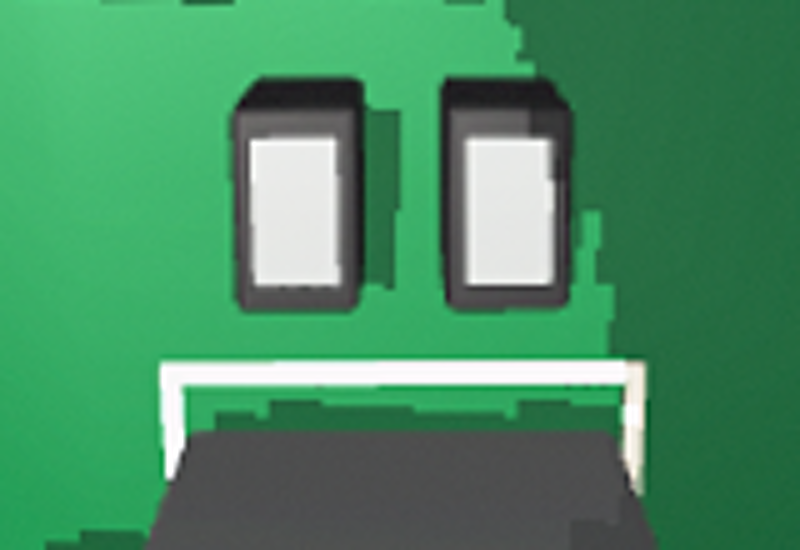

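```bash
python3 - <<'E'
from h import *
p=load("w21")
g=lambda L,k,ox,oy:[((u+.5)/k-.5+ox,(v+.5)/k-.5+oy) for u,v in L]
bx=np.array([np.cos(.043),np.sin(.043),0])
P=back(p,g([(159,361),(648,361)],5,240,130),.014,True); print("outline edge",P.round(4),np.linalg.norm(P[1]-P[0]),np.arctan2(*(P[1]-P[0])[[1,0]]),"centre",(P.mean(0)+bx*.0225).round(4))
for zb in(.0254,.023):
    Q=back(p,g([(188,432),(614,432)],5,240,130),zb,True); print("block edge",Q.round(4),np.linalg.norm(Q[1]-Q[0]),np.arctan2(*(Q[1]-Q[0])[[1,0]]),"centre",(Q.mean(0)+bx*.018).round(4))
E
```

```text
outline edge [[0.5001 0.1935 0.014 ]
 [0.4978 0.248  0.014 ]] 0.05457888478806761 1.6144941887153017 centre [0.5214 0.2217 0.014 ]
block edge [[0.5041 0.1983 0.0254]
 [0.5022 0.2431 0.0254]] 0.044821649526114636 1.6145651121430642 centre [0.5211 0.2214 0.0254]
block edge [[0.5051 0.198  0.023 ]
 [0.5031 0.2434 0.023 ]] 0.0455297483563425 1.6145651121430635 centre [0.522  0.2215 0.023 ]
```

```bash
python3 -m creep '[{"travel":[0.03,0.4,0],"twist":[0,0,0],"hand":0.2},{"travel":[0,0.4,0],"twist":[0,0,0],"hand":0.2},{"travel":[0,0,0],"twist":[0,0,0],"hand":0.2}]'
python3 -m creep '[{"travel":[0,0.15,0],"twist":[0,0,0],"hand":0.2},{"travel":[0,0.1,0],"twist":[0,0,0],"hand":0.2},{"travel":[0,0,0],"twist":[0,0,0],"hand":0.2}]'
python3 -c "
from h import *
go(.5224,.2226,-.0098,1.614)"
```

```text
time_s: 21.57
eef_pos: [0.5228, 0.2227, -0.0066]
tool_rot: [-1.189, -1.24, 1.241]
contact_force: [-0.7, -0.6, -3.9]
opening: 0.528
time_s: 21.82
eef_pos: [0.5229, 0.2227, -0.0093]
tool_rot: [-1.189, -1.24, 1.241]
contact_force: [-0.4, -0.1, -3.3]
opening: 0.522
t 21.82 pos [ 0.5229  0.2227 -0.0093] yaw 1.613 open 0.522 F [-0.4 -0.1 -3.3] j [ 0.26  0.45 -0.3   0.83 -0.    0.22]
tool travel cm NOW axes [-0.01  0.05  0.05] in TARGET axes [-0.01  0.05  0.05] twist [ 0.    -0.001 -0.001]
```

```bash
python3 -m creep '[{"travel":[0,0.1,0.03],"twist":[0,0,0],"hand":0.2},{"travel":[0,0,0],"twist":[0,0,0],"hand":0.2}]'
python3 -m creep '[{"travel":[0,0.1,0],"twist":[0,0,0],"hand":0.2},{"travel":[0,0,0],"twist":[0,0,0],"hand":0.2}]'
python3 -m creep '[{"travel":[0,0.1,0],"twist":[0,0,0],"hand":0.2},{"travel":[0,0,0],"twist":[0,0,0],"hand":0.2}]'
python3 -c "
from h import *
go(.5224,.2226,-.0098,1.614);shoot('wrist','w22')
crop('w22',240,130,160,110,5,'w22c')"
```

```text
time_s: 21.98
eef_pos: [0.5232, 0.2228, -0.0094]
tool_rot: [-1.19, -1.241, 1.24]
contact_force: [-0.4, -0.4, -3.3]
opening: 0.527
time_s: 22.15
eef_pos: [0.5237, 0.2229, -0.0095]
tool_rot: [-1.191, -1.242, 1.239]
contact_force: [-0.2, -0.3, -2.9]
opening: 0.527
time_s: 22.32
eef_pos: [0.524, 0.223, -0.0095]
tool_rot: [-1.191, -1.243, 1.238]
contact_force: [-0.3, -0.1, -3.6]
opening: 0.524
t 22.32 pos [ 0.524   0.223  -0.0095] yaw 1.613 open 0.524 F [-0.3 -0.1 -3.6] j [ 0.26  0.45 -0.3   0.82 -0.    0.22]
tool travel cm NOW axes [-0.03  0.03  0.16] in TARGET axes [-0.03  0.03  0.16] twist [ 0.004 -0.001  0.   ]
```

View pics/w22c.png

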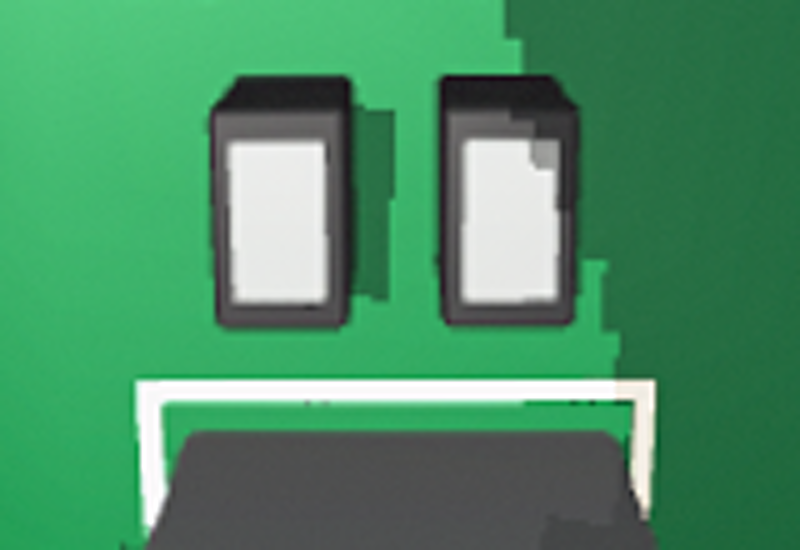

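```bash
python3 - <<'E'
from h import *
p=load("w22")
g=lambda L,k,ox,oy:[((u+.5)/k-.5+ox,(v+.5)/k-.5+oy) for u,v in L]
bx=np.array([np.cos(.043),np.sin(.043),0])
P=back(p,g([(135,380),(657,380)],5,240,130),.014,True); print("outline edge",P.round(4),np.linalg.norm(P[1]-P[0]),np.arctan2(*(P[1]-P[0])[[1,0]]),"centre",(P.mean(0)+bx*.0225).round(4))
Q=back(p,g([(186,432),(615,432)],5,240,130),.014,True); print("block edge",Q.round(4),np.linalg.norm(Q[1]-Q[0]),np.arctan2(*(Q[1]-Q[0])[[1,0]]),"centre",(Q.mean(0)+bx*.018).round(4))
E
```

```text
outline edge [[0.5003 0.1934 0.014 ]
 [0.4979 0.2479 0.014 ]] 0.05454103473877621 1.614220733112167 centre [0.5216 0.2216 0.014 ]
block edge [[0.5059 0.1988 0.014 ]
 [0.5039 0.2439 0.014 ]] 0.04520445613217355 1.614185733914947 centre [0.5229 0.2221 0.014 ]
```

```bash
python3 -m creep '[{"travel":[0,0,0.05],"twist":[0.003,0,0],"hand":0.5},{"travel":[0,0,0],"twist":[0,0,0],"hand":0.6},{"travel":[0,0,0],"twist":[0,0,0],"hand":0.7},{"travel":[0,0,0],"twist":[0,0,0],"hand":0.75},{"travel":[0,0,0],"twist":[0,0,0],"hand":0.75},{"travel":[0,-0.7,0],"twist":[0,0,0],"hand":0.75},{"travel":[0,-1.5,0],"twist":[0,0,0],"hand":0.75},{"travel":[0,-2.5,0],"twist":[0,0,0],"hand":0.75},{"travel":[0,-3,0],"twist":[0,0,0],"hand":0.75},{"travel":[0,-3,0],"twist":[0,0,0],"hand":0.75},{"travel":[0,-3,0],"twist":[0,0,0],"hand":0.75},{"travel":[0,-2.5,0],"twist":[0,0,0],"hand":0.75},{"travel":[0,0,0],"twist":[0,0,0],"hand":0.75}]'
python3 -c "
from h import *
go(.41,-.165,.15,-.163);shoot('wrist','w23');shoot('scene','s23');shoot('top','t23')
crop('w23',270,130,110,90,7,'w23c')"
```

```text
time_s: 23.45
eef_pos: [0.5223, 0.2227, 0.1614]
tool_rot: [-1.188, -1.24, 1.241]
contact_force: [1.1, 0.6, 0.3]
opening: 0.749
t 23.45 pos [0.5223 0.2227 0.1614] yaw 1.613 open 0.749 F [1.1 0.6 0.3] j [ 0.26  0.31 -0.04  1.21  0.    0.22]
tool travel cm NOW axes [-38.26   1.15  12.87] in TARGET axes [ -4.79   1.14 -40.08] twist [-1.000e-03  1.776e+00 -1.000e-03]
```

View pics/w23.png

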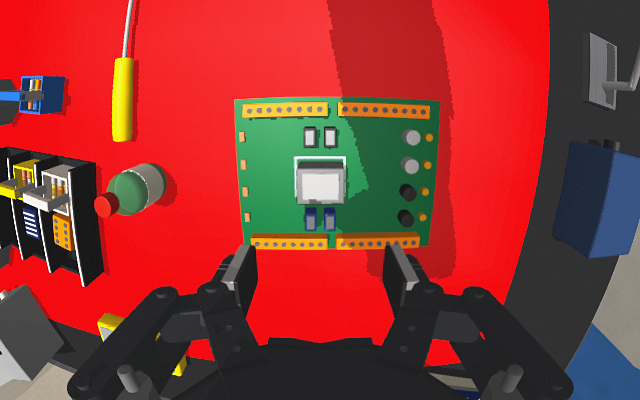

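View pics/w23c.png

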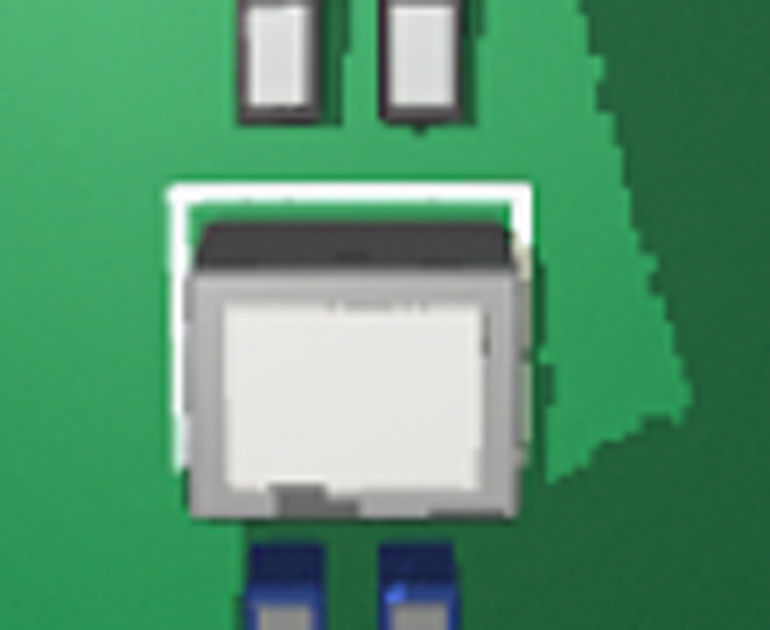

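View pics/t23.png

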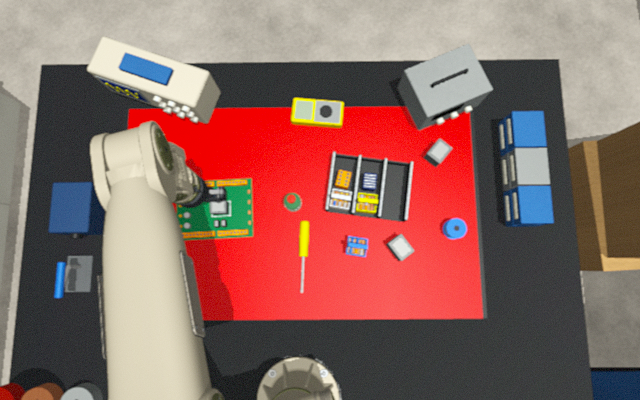

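```bash
python3 - <<'E'
from h import *
p=load("w23")
g=lambda L:[((u+.5)/7-.5+270,(v+.5)/7-.5+130) for u,v in L]
bx=np.array([np.cos(.043),np.sin(.043),0])
P=back(p,g([(166,183),(533,183)]),.014,True); print("outline",(P.mean(0)+bx*.0225).round(4),np.arctan2(*(P[1]-P[0])[[1,0]]))
Q=back(p,g([(197,222),(512,222)]),.014,True); print("block bottom",(Q.mean(0)+bx*.018).round(4),np.arctan2(*(Q[1]-Q[0])[[1,0]]))
Q=back(p,g([(183,270),(529,270),(519,518),(190,518)]),.054,True); print("block top",Q.mean(0).round(4),np.linalg.norm(Q[1]-Q[0]),np.linalg.norm(Q[2]-Q[1]))
E
```

```text
outline [0.5214 0.2215 0.014 ] 1.6140726471032392
block bottom [0.5229 0.2223 0.014 ] 1.614279748376532
block top [0.5215 0.2223 0.054 ] 0.04612559037050545 0.03474911210636561
```

```bash
python3 -m creep '[{"travel":[-2,-0.2,0.7],"twist":[0,0,0],"hand":0.6},{"travel":[-3.6,-0.2,1.2],"twist":[0,0.05,0],"hand":0.6},{"travel":[-3.6,-0.2,1.0],"twist":[0,0,0],"hand":0.6},{"travel":[-3.6,-0.2,1.0],"twist":[0,0,0],"hand":0.6},{"travel":[-3.6,-0.2,1.0],"twist":[0,0,0],"hand":0.6},{"travel":[-3.6,-0.2,1.0],"twist":[0,0,0],"hand":0.6},{"travel":[-3.6,-0.2,1.0],"twist":[0,0,0],"hand":0.6},{"travel":[-3.6,-0.2,1.0],"twist":[0,0,0],"hand":0.6},{"travel":[-3.6,-0.2,1.0],"twist":[0,0,0],"hand":0.6},{"travel":[-3.6,-0.2,1.0],"twist":[0,0,0],"hand":0.6},{"travel":[-1.5,0,0.5],"twist":[0,0,0],"hand":0.6},{"travel":[0,0,0],"twist":[0,0,0],"hand":0.6}]'
python3 -c "
from h import *
go(.41,-.165,.15,-.163)"
```

```text
time_s: 24.6
eef_pos: [0.3982, -0.1475, 0.1576]
tool_rot: [-1.176, -1.178, 1.224]
contact_force: [0.5, 0.3, 0.5]
opening: 0.598
t 24.6 pos [ 0.3982 -0.1475  0.1576] yaw 1.568 open 0.598 F [0.5 0.3 0.5] j [-0.53  0.08 -0.35  1.18 -0.02 -0.53]
tool travel cm NOW axes [-1.75  0.7  -1.21] in TARGET axes [ 1.44  0.76 -1.54] twist [-0.035  1.731 -0.034]
```

```bash
python3 -m creep '[{"travel":[0,-0.2,0],"twist":[0,0.12,0],"hand":0.6},{"travel":[0,-0.2,0],"twist":[0,0.12,0],"hand":0.6},{"travel":[0,-0.2,0],"twist":[0,0.12,0],"hand":0.6},{"travel":[0,-0.2,0],"twist":[0,0.12,0],"hand":0.6},{"travel":[0,-0.2,0],"twist":[0,0.12,0],"hand":0.6},{"travel":[0,-0.2,0],"twist":[0,0.12,0],"hand":0.6},{"travel":[0,-0.2,0],"twist":[0,0.12,0],"hand":0.6},{"travel":[0,-0.2,0],"twist":[0,0.12,0],"hand":0.6},{"travel":[0,-0.2,0],"twist":[0,0.12,0],"hand":0.6},{"travel":[0,-0.2,0],"twist":[0,0.12,0],"hand":0.6},{"travel":[0,-0.2,0],"twist":[0,0.12,0],"hand":0.6},{"travel":[0,-0.2,0],"twist":[0,0.12,0],"hand":0.6},{"travel":[0,-0.2,0],"twist":[0,0.12,0],"hand":0.6},{"travel":[0,-0.2,0],"twist":[0,0.12,0],"hand":0.6},{"travel":[0,0,0],"twist":[0,0,0],"hand":0.6}]'
python3 -c "
from h import *
go(.41,-.165,.13,-.163)"
```

```text
time_s: 25.85
eef_pos: [0.3872, -0.1291, 0.165]
tool_rot: [-1.541, 0.209, -0.077]
contact_force: [-0.1, -0.5, 0.6]
opening: 0.599
t 25.85 pos [ 0.3872 -0.1291  0.165 ] yaw -0.182 open 0.599 F [-0.1 -0.5  0.6] j [-0.51  0.09 -0.33  1.25 -0.01  1.25]
tool travel cm NOW axes [ 3.18  3.19 -3.17] in TARGET axes [ 2.83  3.5  -3.17] twist [-0.017 -0.02  -0.086]
```

Next I correct the tilt and move over the caddy.

```bash
python3 -m creep '[{"travel":[0,0,0],"twist":[-0.017,-0.02,-0.086],"hand":0.5},{"travel":[1.4,0.5,-1.5],"twist":[0,0,0],"hand":0.5},{"travel":[1.4,0.5,-1.5],"twist":[0,0,0],"hand":0.5},{"travel":[0,0,0],"twist":[0,0,0],"hand":0.5},{"travel":[0,0,0],"twist":[0,0,0],"hand":0.5}]'
python3 -c "
from h import *
go(.41,-.165,.045,-.163);shoot('wrist','w24');crop('w24',270,110,110,130,6,'w24c')"
```

```text
time_s: 26.27
eef_pos: [0.4042, -0.1562, 0.1482]
tool_rot: [-1.561, 0.119, -0.105]
contact_force: [0.3, 0.9, 0.5]
opening: 0.503
t 26.27 pos [ 0.4042 -0.1562  0.1482] yaw -0.143 open 0.503 F [0.3 0.9 0.5] j [-0.56  0.07 -0.38  1.13  0.    1.16]
tool travel cm NOW axes [ 0.8  10.31 -0.85] in TARGET axes [ 0.71 10.32 -0.77] twist [-0.006  0.02  -0.01 ]
```

View pics/w24.png

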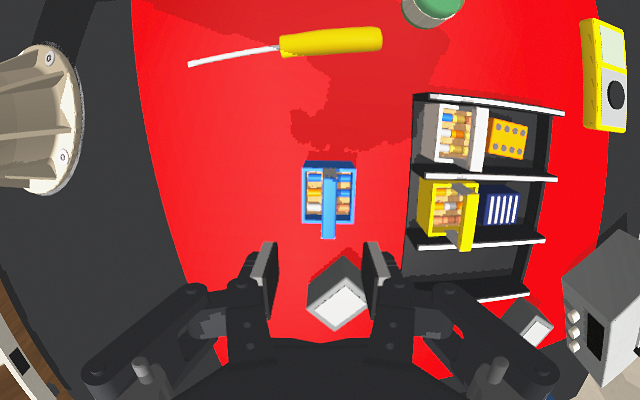

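View pics/w24c.png

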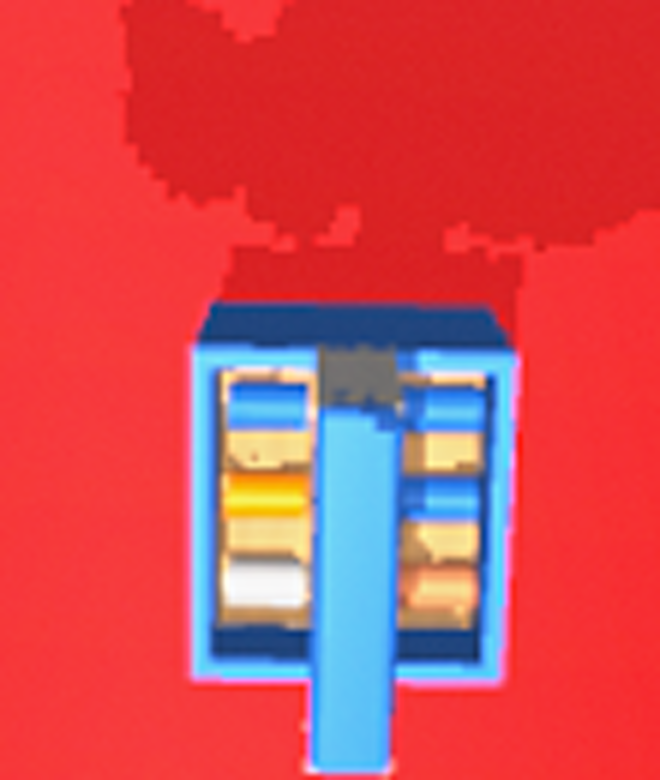

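```bash
python3 - <<'E'
from h import *
p=load("w24")
f=lambda L:[((u+.5)/6-.5+270,(v+.5)/6-.5+110) for u,v in L]
def rep(n,L,z):
    P=back(p,f(L),z,True); a=(P[0]+P[1]-P[2]-P[3])/2; b=(P[1]+P[2]-P[0]-P[3])/2
    print(n,"mean",P.mean(0).round(4),"len y,x",np.linalg.norm(a).round(4),np.linalg.norm(b).round(4),"yaw",np.arctan2(-a[0],a[1]).round(3),np.arctan2(b[1],b[0]).round(3))
rep("bar",[(315,408),(402,408),(390,772),(309,771)],.084)
rep("rim",[(191,346),(517,350),(504,684),(192,681)],.045)
E
```

```text
bar mean [ 0.4093 -0.1652  0.084 ] len y,x 0.0525 0.0115 yaw -0.157 -0.146
rim mean [ 0.4096 -0.1658  0.045 ] len y,x 0.0548 0.0502 yaw -0.152 -0.151
```

```bash
python3 -m creep '[{"travel":[0.7,1,-0.8],"twist":[-0.006,0.012,-0.01],"hand":0.45},{"travel":[0,1.5,0],"twist":[0,0,0],"hand":0.45},{"travel":[0,1.5,0],"twist":[0,0,0],"hand":0.45},{"travel":[0,1,0],"twist":[0,0,0],"hand":0.45},{"travel":[0,0,0],"twist":[0,0,0],"hand":0.45},{"travel":[0,0,0],"twist":[0,0,0],"hand":0.45}]'
python3 -c "
from h import *
go(.4095,-.1655,.04,-.155)"
```

```text
time_s: 26.82
eef_pos: [0.4127, -0.1651, 0.0951]
tool_rot: [-1.564, 0.12, -0.115]
contact_force: [0.3, -0.6, -0.3]
opening: 0.45
t 26.82 pos [ 0.4127 -0.1651  0.0951] yaw -0.149 open 0.45 F [ 0.3 -0.6 -0.3] j [-0.56  0.13 -0.45  0.99  0.    1.16]
tool travel cm NOW axes [-0.29  5.51 -0.11] in TARGET axes [-0.31  5.51 -0.09] twist [-0.003  0.006 -0.004]
```

```bash
python3 -m creep '[{"travel":[-0.3,1,-0.1],"twist":[-0.003,0.006,-0.004],"hand":0.45},{"travel":[0,1,0],"twist":[0,0,0],"hand":0.45},{"travel":[0,1,0],"twist":[0,0,0],"hand":0.45},{"travel":[0,0,0],"twist":[0,0,0],"hand":0.45},{"travel":[0,0,0],"twist":[0,0,0],"hand":0.45}]'
python3 -c "
from h import *
go(.4095,-.1655,.04,-.155)"
```

```text
time_s: 27.23
eef_pos: [0.4121, -0.1662, 0.0659]
tool_rot: [-1.568, 0.118, -0.122]
contact_force: [-0.3, -0.3, 0.1]
opening: 0.453
t 27.23 pos [ 0.4121 -0.1662  0.0659] yaw -0.153 open 0.453 F [-0.3 -0.3  0.1] j [-0.56  0.15 -0.51  0.91  0.    1.16]
tool travel cm NOW axes [-0.27  2.59  0.03] in TARGET axes [-0.27  2.59  0.03] twist [0.    0.002 0.002]
```

```bash
python3 -m creep '[{"travel":[-0.3,1,0.03],"twist":[0,0.002,0.002],"hand":0.45},{"travel":[-0.1,1,0],"twist":[0,0,0],"hand":0.45},{"travel":[0,0.4,0],"twist":[0,0,0],"hand":0.45},{"travel":[0,0,0],"twist":[0,0,0],"hand":0.45},{"travel":[0,0,0],"twist":[0,0,0],"hand":0.45}]'
python3 -c "
from h import *
go(.4095,-.1655,.04,-.155);shoot('wrist','w25')"
```

```text
time_s: 27.65
eef_pos: [0.4095, -0.166, 0.0419]
tool_rot: [-1.569, 0.119, -0.123]
contact_force: [1.0, 0.2, 0.9]
opening: 0.451
t 27.65 pos [ 0.4095 -0.166   0.0419] yaw -0.154 open 0.451 F [1.  0.2 0.9] j [-0.57  0.17 -0.55  0.85 -0.    1.16]
tool travel cm NOW axes [-0.01  0.19  0.05] in TARGET axes [-0.01  0.19  0.05] twist [0.001 0.001 0.003]
```

View pics/w25.png

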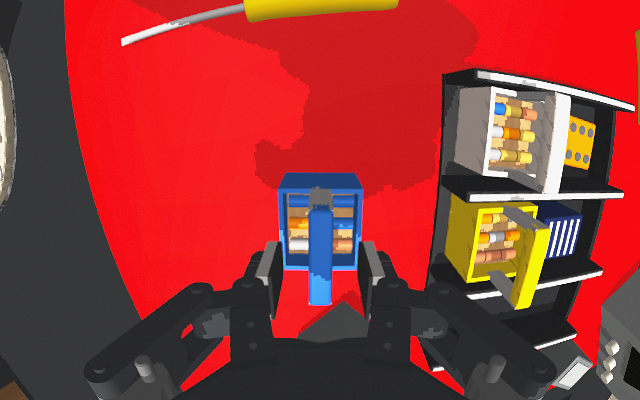

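```bash
python3 -m creep '[{"travel":[0,0.25,0.04],"twist":[0,0,0.002],"hand":0.3},{"travel":[0,0,0],"twist":[0,0,0],"hand":0},{"travel":[0,0,0],"twist":[0,0,0],"hand":0},{"travel":[0,0,0],"twist":[0,0,0],"hand":0},{"travel":[0,0,0],"twist":[0,0,0],"hand":0},{"travel":[0,0,0],"twist":[0,0,0],"hand":0}]' 60
python3 -c "
from h import *
go(.4095,-.1655,.04,-.155)"
```

```text
time_s: 28.2
eef_pos: [0.41, -0.1659, 0.0404]
tool_rot: [-1.57, 0.12, -0.122]
contact_force: [-1.0, -0.3, -1.9]
opening: 0.118
t 28.2 pos [ 0.41   -0.1659  0.0404] yaw -0.154 open 0.118 F [-1.  -0.3 -1.9] j [-0.57  0.18 -0.55  0.85 -0.    1.16]
tool travel cm NOW axes [-0.06  0.04  0.03] in TARGET axes [-0.06  0.04  0.03] twist [0.002 0.001 0.001]
```

```bash
python3 -m creep '[{"travel":[0,-0.5,0],"twist":[0,0,0],"hand":0},{"travel":[0,-1,0],"twist":[0,0,0],"hand":0},{"travel":[0,-1.5,0],"twist":[0,0,0],"hand":0},{"travel":[0,-2,0],"twist":[0,0,0],"hand":0},{"travel":[0,-2,0],"twist":[0,0,0],"hand":0},{"travel":[0,-2,0],"twist":[0,0,0],"hand":0},{"travel":[0,-2,0],"twist":[0,0,0],"hand":0},{"travel":[0,-1,0],"twist":[0,0,0],"hand":0},{"travel":[0,0,0],"twist":[0,0,0],"hand":0}]' 60
python3 -c "
from h import *
go(.52,-.2735,.16,-.146);shoot('scene','s26')"
```

```text
time_s: 28.95
eef_pos: [0.4069, -0.1634, 0.165]
tool_rot: [-1.565, 0.125, -0.117]
contact_force: [-1.0, -0.5, -2.3]
opening: 0.114
t 28.95 pos [ 0.4069 -0.1634  0.165 ] yaw -0.154 open 0.114 F [-1.  -0.5 -2.3] j [-0.56  0.07 -0.34  1.17 -0.    1.16]
tool travel cm NOW axes [12.87  0.42 -9.14] in TARGET axes [12.79  0.5  -9.25] twist [-0.002 -0.008 -0.006]
```

View pics/s26.png

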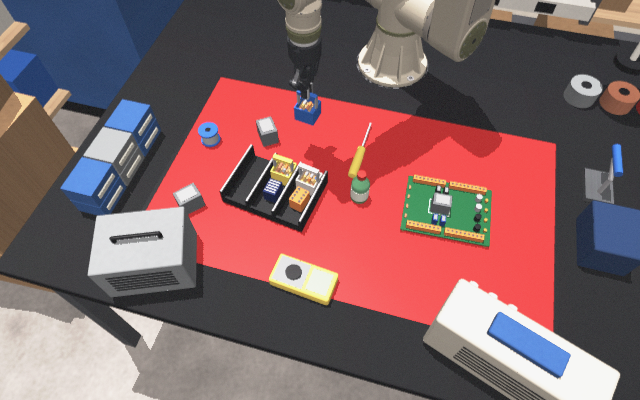

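```bash
python3 -m creep '[{"travel":[0,0,-1.2],"twist":[-0.002,-0.008,-0.006],"hand":0},{"travel":[0,0,-2.4],"twist":[0,0,0],"hand":0},{"travel":[0.5,0,-2.4],"twist":[0,0,0],"hand":0},{"travel":[2,0,-2],"twist":[0,0,0],"hand":0},{"travel":[2.4,0,-0.8],"twist":[0,0,0],"hand":0},{"travel":[2.4,0,0],"twist":[0,0,0],"hand":0},{"travel":[2.4,0,0],"twist":[0,0,0],"hand":0},{"travel":[1.5,0,0],"twist":[0,0,0],"hand":0},{"travel":[0.5,0,0],"twist":[0,0,0],"hand":0},{"travel":[0,0,0],"twist":[0,0,0],"hand":0},{"travel":[0,0,0],"twist":[0,0,0],"hand":0}]' 60
python3 -c "
from h import *
go(.52,-.2735,.12,-.146)"
```

```text
time_s: 29.92
eef_pos: [0.5063, -0.2669, 0.1491]
tool_rot: [-1.556, 0.128, -0.101]
contact_force: [-0.3, 0.5, -2.5]
opening: 0.117
t 29.92 pos [ 0.5063 -0.2669  0.1491] yaw -0.146 open 0.117 F [-0.3  0.5 -2.5] j [-0.63  0.34 -0.03  1.22  0.    1.09]
tool travel cm NOW axes [ 1.51  2.88 -0.48] in TARGET axes [ 1.45  2.91 -0.45] twist [-0.01  -0.    -0.018]
```

```bash
python3 -m creep '[{"travel":[1.2,0.5,-0.45],"twist":[-0.01,0,-0.018],"hand":0},{"travel":[0.2,0.8,0],"twist":[0,0,0],"hand":0},{"travel":[0,0.8,0],"twist":[0,0,0],"hand":0},{"travel":[0,0,0],"twist":[0,0,0],"hand":0},{"travel":[0,0,0],"twist":[0,0,0],"hand":0}]'
python3 -c "
from h import *
go(.52,-.2735,.0464,-.146)"
```

```text
time_s: 30.33
eef_pos: [0.5136, -0.2706, 0.1248]
tool_rot: [-1.564, 0.12, -0.11]
contact_force: [0.7, -0.0, -2.6]
opening: 0.119
t 30.33 pos [ 0.5136 -0.2706  0.1248] yaw -0.147 open 0.119 F [ 0.7 -0.  -2.6] j [-0.62  0.36 -0.07  1.15 -0.    1.09]
tool travel cm NOW axes [ 0.72  7.84 -0.21] in TARGET axes [ 0.67  7.84 -0.19] twist [-0.003 -0.001 -0.007]
```

```bash
python3 -m creep '[{"travel":[0.6,0,-0.2],"twist":[-0.003,0,-0.007],"hand":0},{"travel":[0,0.5,0],"twist":[0,0,0],"hand":0},{"travel":[0,0.5,0],"twist":[0,0,0],"hand":0},{"travel":[0,0,0],"twist":[0,0,0],"hand":0},{"travel":[0,0,0],"twist":[0,0,0],"hand":0}]'
python3 -c "
from h import *
go(.52,-.2735,.0464,-.146);shoot('wrist','w27');crop('w27',240,110,200,150,4,'w27c')"
```

```text
time_s: 30.75
eef_pos: [0.5186, -0.2735, 0.1146]
tool_rot: [-1.568, 0.115, -0.116]
contact_force: [0.6, -0.0, -3.7]
opening: 0.118
t 30.75 pos [ 0.5186 -0.2735  0.1146] yaw -0.147 open 0.118 F [ 0.6 -0.  -3.7] j [-0.62  0.37 -0.08  1.12 -0.    1.1 ]
tool travel cm NOW axes [0.13 6.82 0.02] in TARGET axes [0.13 6.82 0.02] twist [ 0.001 -0.001  0.001]
```

View pics/w27c.png

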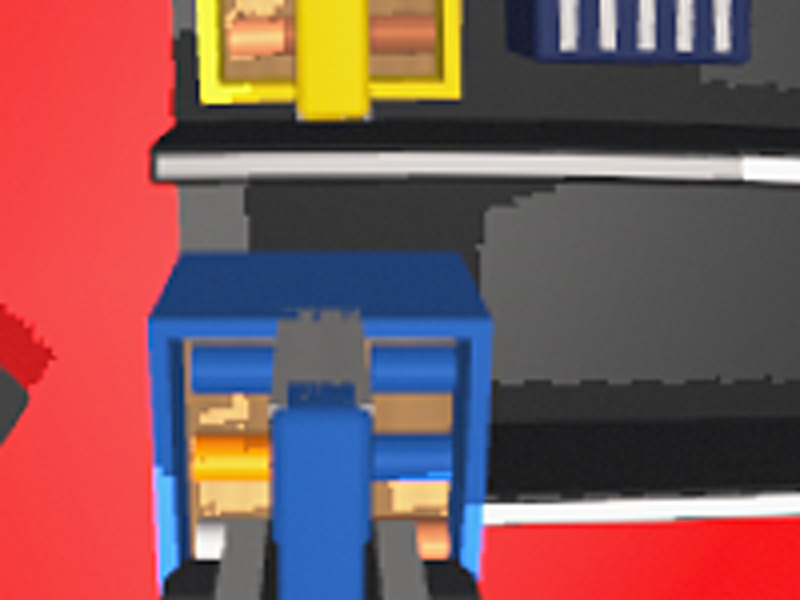

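```bash
python3 -m creep '[{"travel":[0.1,0.8,0],"twist":[0,0,0],"hand":0},{"travel":[0,1,0],"twist":[0,0,0],"hand":0},{"travel":[0,0.8,0],"twist":[0,0,0],"hand":0},{"travel":[0,0,0],"twist":[0,0,0],"hand":0},{"travel":[0,0,0],"twist":[0,0,0],"hand":0}]'
python3 -c "
from h import *
go(.52,-.2735,.0464,-.146)"
```

```text
time_s: 31.22
eef_pos: [0.5197, -0.2736, 0.0856]
tool_rot: [-1.568, 0.115, -0.116]
contact_force: [-0.2, 0.0, -1.9]
opening: 0.119
t 31.22 pos [ 0.5197 -0.2736  0.0856] yaw -0.147 open 0.119 F [-0.2  0.  -1.9] j [-0.62  0.39 -0.12  1.06 -0.    1.1 ]
tool travel cm NOW axes [0.02 3.92 0.01] in TARGET axes [0.03 3.92 0.01] twist [ 0.    -0.001  0.   ]
```

```bash
python3 -m creep '[{"travel":[0,0.8,0],"twist":[0,0,0],"hand":0},{"travel":[0,1,0],"twist":[0,0,0],"hand":0},{"travel":[0,0.8,0],"twist":[0,0,0],"hand":0},{"travel":[0,0.3,0],"twist":[0,0,0],"hand":0},{"travel":[0,0,0],"twist":[0,0,0],"hand":0},{"travel":[0,0,0],"twist":[0,0,0],"hand":0}]'
python3 -c "
from h import *
go(.52,-.2735,.0464,-.146)"
```

```text
time_s: 31.72
eef_pos: [0.5191, -0.2731, 0.0524]
tool_rot: [-1.567, 0.117, -0.115]
contact_force: [-0.5, -0.1, -2.9]
opening: 0.121
t 31.72 pos [ 0.5191 -0.2731  0.0524] yaw -0.147 open 0.121 F [-0.5 -0.1 -2.9] j [-0.62  0.42 -0.17  0.98 -0.    1.1 ]
tool travel cm NOW axes [ 0.09  0.6  -0.03] in TARGET axes [ 0.09  0.6  -0.03] twist [-0.    -0.001 -0.001]
```

```bash
python3 -m creep '[{"travel":[0.08,0.25,-0.03],"twist":[0,0,0],"hand":0},{"travel":[0,0.25,0],"twist":[0,0,0],"hand":0},{"travel":[0,0,0],"twist":[0,0,0],"hand":0}]'
python3 -m creep '[{"travel":[0,0.12,0],"twist":[0,0,0],"hand":0},{"travel":[0,0,0],"twist":[0,0,0],"hand":0}]'
python3 -m creep '[{"travel":[0,0.1,0],"twist":[0,0,0],"hand":0},{"travel":[0,0,0],"twist":[0,0,0],"hand":0}]'
```

```text
time_s: 31.97
eef_pos: [0.5203, -0.2739, 0.0475]
tool_rot: [-1.568, 0.116, -0.115]
contact_force: [-0.2, 0.2, -2.2]
opening: 0.116
time_s: 32.13
eef_pos: [0.5207, -0.2741, 0.0467]
tool_rot: [-1.568, 0.115, -0.116]
contact_force: [0.3, 0.3, -2.6]
opening: 0.118
time_s: 32.3
eef_pos: [0.5211, -0.2744, 0.0467]
tool_rot: [-1.569, 0.114, -0.117]
contact_force: [-0.3, -0.3, -2.4]
opening: 0.12
```

```bash
python3 -m creep '[{"travel":[-0.06,0.05,0.05],"twist":[0,0,0],"hand":0},{"travel":[0,0,0],"twist":[0,0,0],"hand":0.2},{"travel":[0,0,0],"twist":[0,0,0],"hand":0.4},{"travel":[0,0,0],"twist":[0,0,0],"hand":0.4},{"travel":[0,0,0],"twist":[0,0,0],"hand":0.4},{"travel":[0,-0.8,0],"twist":[0,0,0],"hand":0.4},{"travel":[0,-1.5,0],"twist":[0,0,0],"hand":0.4},{"travel":[0,-2.5,0],"twist":[0,0,0],"hand":0.4},{"travel":[0,-3,0],"twist":[0,0,0],"hand":0.4},{"travel":[0,-2,0],"twist":[0,0,0],"hand":0.4},{"travel":[0,0,0],"twist":[0,0,0],"hand":0.4}]'
python3 -c "
from h import *
go(.52,-.2735,.0464,-.146);shoot('wrist','w28');crop('w28',260,130,200,130,4,'w28c');shoot('scene','s28');shoot('top','t28')"
```

```text
time_s: 33.22
eef_pos: [0.5201, -0.2735, 0.1506]
tool_rot: [-1.569, 0.114, -0.117]
contact_force: [0.5, -1.1, 0.5]
opening: 0.402
t 33.22 pos [ 0.5201 -0.2735  0.1506] yaw -0.147 open 0.402 F [ 0.5 -1.1  0.5] j [-0.62  0.35 -0.02  1.2  -0.    1.1 ]
tool travel cm NOW axes [-3.000e-02  1.042e+01  1.000e-02] in TARGET axes [-1.000e-02  1.042e+01 -0.000e+00] twist [ 0.001 -0.001  0.002]
```

View pics/w28c.png

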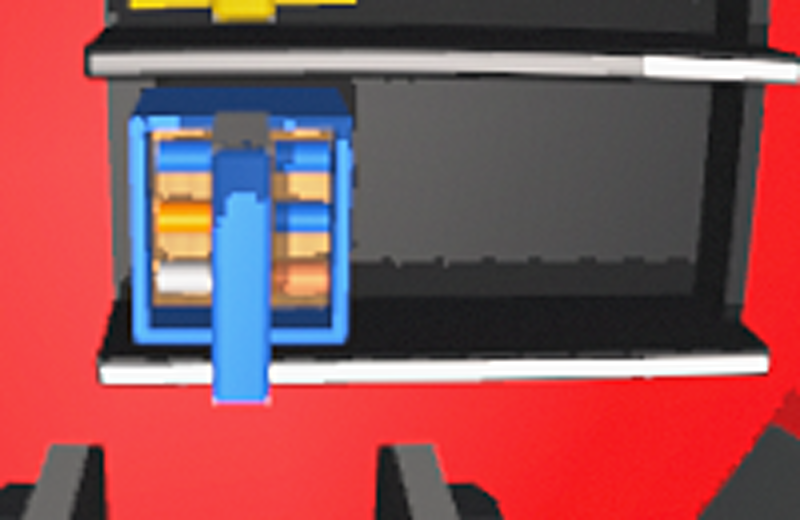

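View pics/s28.png

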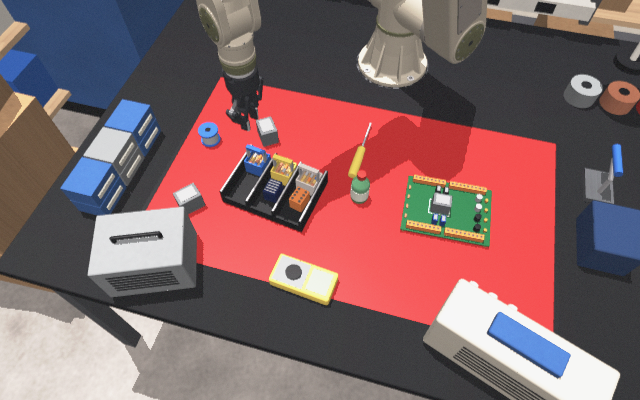

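```bash
python3 - <<'E'
from h import *
p=load("w28")
f=lambda L:[((u+.5)/4-.5+260,(v+.5)/4-.5+130) for u,v in L]
def rep(n,L,z):
    P=back(p,f(L),z,True); a=(P[0]+P[1]-P[2]-P[3])/2; b=(P[1]+P[2]-P[0]-P[3])/2
    print(n,"mean",P.mean(0).round(4),"len y,x",np.linalg.norm(a).round(4),np.linalg.norm(b).round(4),"yaw",np.arctan2(-a[0],a[1]).round(3),np.arctan2(b[1],b[0]).round(3))
rep("bar",[(212,150),(270,150),(269,402),(212,402)],.09)
rep("rim",[(129,117),(352,115),(348,344),(133,344)],.051)
a=load("scene0")["img"].astype(int);b=load("s28")["img"].astype(int)
d=np.abs(a-b).max(2); 
for n,(x,y,w,h) in dict(blue=(240,143,32,30),rest=(270,150,60,75),reel=(195,118,28,32),d1=(255,115,25,32),d2=(170,178,36,36),bottle=(348,172,25,32),meter=(265,250,75,55),screw=(345,120,30,60),board=(398,172,100,75)).items(): print(n,(d[y:y+h,x:x+w]>60).sum())
E
```

```text
bar mean [ 0.5201 -0.2731  0.09  ] len y,x 0.0529 0.0115 yaw -0.148 -0.147
rim mean [ 0.52   -0.2739  0.051 ] len y,x 0.0546 0.0506 yaw -0.147 -0.143
blue 86
rest 542
reel 0
d1 16
d2 0
bottle 15
meter 0
screw 69
board 383
```

```bash
python3 - <<'E'
from h import *
a=load("scene0")["img"][135:235,190:380,::-1];b=load("s28")["img"][135:235,190:380,::-1]
cv2.imwrite("pics/cmp.png",cv2.resize(np.vstack([a,b]),None,fx=3,fy=3,interpolation=cv2.INTER_CUBIC))
E
```

```text
(no output)
```

View pics/cmp.png

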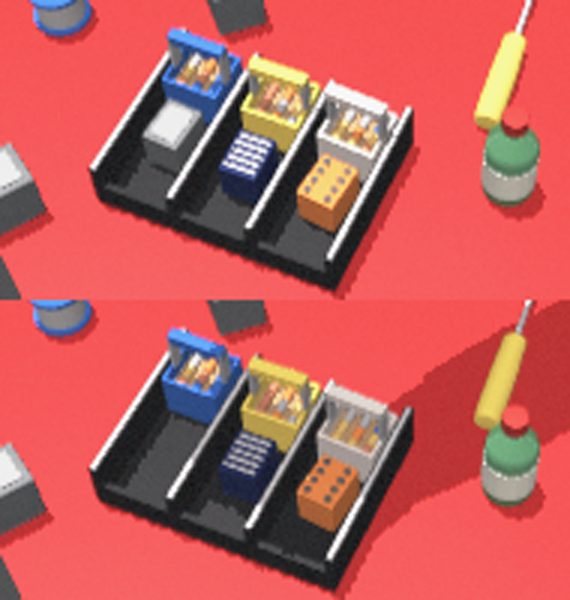

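Only the lighting differs, because of the arm's shadow; nothing else has moved. The robot is clear of everything, so I'm handing in.

```bash
python3 -c "
from cell import arm
print(arm.finish_job())"
```

```text
the job is handed in; nothing more can be done
None
```

The transformer is in the outlined place on the board, the blue caddy is back in its lane, and I handed the job in at about 33 s. I lifted the caddy out by its bar and stood it on the mat. I then placed the transformer, long side along the outline's long side, and put the caddy back.

- **Transformer:** in the last wrist picture its centre is about 1 mm from the outline's centre, and its long side is parallel to within a milliradian. The first top-camera estimate of the outline's centre was about 3 mm farther out in x. I trusted the close wrist views, which gave the same centre each time.
- **Caddy:** it stands at (0.520, -0.274) with yaw -0.146, the same as before to within about 0.5 mm.
- **Everything else:** comparing the first and last scene pictures by eye around the rack shows only the arm's shadow. The multimeter, the reel and the loose grey block at the rear showed no change in the pixel comparison.

**Readings that disagreed:**
- The fingertips sat roughly 30–40 mm behind the reported TCP. My first close passed above the caddy's bar without touching it, and I corrected the heights from the pictures.
- The force reading did not change clearly at set-down. I judged contact from the height no longer falling.

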